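# Assemble the slip clutch and hold it down for its circlip

### The arm

A 6-joint arm with a two-finger parallel gripper is mounted at the origin on the work surface. World frame = base frame: x ahead of the robot, y to its left, z up, the work surface at z = 0. Lengths are in m, angles in rad, forces in N, time in s.
With the tool pointing down it reaches from about 0.35 to 0.975 m from the base axis. Payload 4.9 kg.
Tool frame: the origin (TCP) lies at the centre of the arm's flange, where the gripper is bolted on; the fingertips stand 173 mm ahead of it and the grasp point (between the pads) lies 155 mm ahead of it (ctrl.finger_overhang is the distance from the TCP to the fingertips, in m); z points along the fingers, y is the direction in which the jaws open and shut (so a half turn about z gives the same grasp; the last joint's range is limited). The gripper opens to 85 mm and grips with 20 to 120 N. Pads are 22 mm wide; open, the fingers measure 114 mm over their backs; the gripper's body (76 mm by 85 mm) begins 54 mm behind the grasp point. The pads swing forward as they close: fully open they stand 13 mm farther back than shut.
Start: joints at [1.071, 0.053, 1.613, -0, 1.476, -0.119], TCP at [0.232, 0.58, 0.405] pointing down, gripper open.
Joint ranges: [-3.01, 3.01], [-1.01, 2.22], [0.06, 2.58], [-1.02, 4.17], [0.09, 2.62], [-3.14, 3.14]. Speed limits (rad/s): [2.57, 2.57, 3.14, 3.14, 3.14, 3.14].

### API

Orientations are given as a rotation vector (axis times angle).
In Python, from station import ctrl, eyes, spotter gives the robot as it stands.
- The arm moves only by the shell command python3 -m crank 'ROWS' [FORCE]. ROWS is JSON, a list of rows, each a list of 7 numbers: the turn, a rotation vector about the tool's x, y, z in rad, then the shift along the tool's x, y, z in mm, then the closure, from -1 (fully open) to 1 (shut). A call has 1 to 8 rows; each row shifts and turns the pose as measured when the row begins, along the tool's axes as they then stand; what a row does not reach is not made up. A row lasts 1/12 s, in which the tool goes at most 41.7 mm and 7.16 degrees, less where a joint would pass 70% of its speed; a pose out of reach is approached as far as the arm can. A call is refused whole if a number of a shift passes 41.7 or a number of a turn 0.125, either way. A call with a gripper value outside its range is refused whole. The fingers move at their own pace and stop on an object; FORCE is the grip in N (left out, the last holds). Time passes only in rows, so rows that do not move let the fingers close. It gives the time, the measured TCP pose, the force and the opening at its end, in the units of the state.
- ctrl.get_obs(): the state, without advancing time (a new reading comes with each control period).
- eyes.get_image(name): name is "scene" or "side" or "wrist"; returns a dict with "image" (480x640x3 uint8, red, green, blue), "vertical_fov" (degrees; the focal length in pixels is half the picture's height over the tangent of half this angle, whatever the lens; pixels are square), "cx", "cy" (the principal point, pixels), "dist" ([k1, k2, p1, p2, k3] as OpenCV has them; the pictures are not rectified), "rvec" (rotation vector, rad) and "tvec" (3), from world to camera coordinates, as OpenCV has them; the wrist camera has in their place "mount" (4x4, takes a point from camera to tool coordinates, whose origin is the TCP and whose axes are the flange's). Camera axes: x right, y down, z forward; pixel columns grow to the right and rows downward; lengths in m; the calibration is good to about 2 mm. A picture is of the moment at which its call begins: read the wrist's pose just before it. There is no depth.
- ctrl.finish_job(): hands the job in, once; it reports no verdict.
Trained networks look in a picture, given as the dict that the camera call returned (one of the last four; its "shot" number tells which), for a name from the list of things; names that differ only in an ending like _2 or _b are one class to them, and where a whole thing is asked for, a point or a joint stands for the part that bears it (a point fixed in the world has none). Each returns a list of dicts, best first, with "confidence" (0 to 1); they miss things now and then, are a little off and sometimes report something else, mostly with a low value. They report only what shows in the picture. A call takes as long as a camera call.
- spotter.look_for(query, picture): "centre" ([x, y, z] in m, in world coordinates, good to about 4 mm: the middle of the surface that is visible of it).
- spotter.outline_of(query, picture): "region" (480x640 bool, what is visible of it).
- spotter.mark_of(query, picture): "centre" ([x, y, z] in m, in world coordinates, good to about 4 mm: a listed point, or the origin of a listed thing).
The state is a dict: "t": time; "q": joint angles; "dq": joint speeds; "effort": joint torques, N m; "tool_pos": TCP position; "tool_rot": TCP orientation; "contact_force": force on the tool from outside, world axes, zero at the start; "wrist_torque": the same for the moment, N m; "opening": finger opening in m.
Only numpy, scipy, OpenCV 4.12 (cv2) and the standard library are available. Lean on these libraries where they do the work, as an engineer would, in place of code of your own. Each camera call takes 0.05 s, during which the arm holds its last target.

### The job

Build up the slip clutch on the gearbox's upright splined shaft: lay the chain sprocket flat on the spring-loaded pressure plate, lay the brown friction disc on the sprocket, then put the splined hub on, flange down, turning it until its splines mesh without forcing it, and slide it down onto the disc. Press the hub fully down against the spring to the stop, so that the circlip groove in the shaft stands clear above it, and finish like that: still gripping the hub and holding it down, because the spring lifts it again if you let go. Leave the oil bottle, grease tin, parts dish and circlip pliers where they are.

Things in the scene. Friction and masses are not known exactly. Their poses are not given: they have to be found in the camera images.
- gearbox: Aluminium gearbox bolted to the bench (place and yaw vary): foot 150 x 130 x 10 mm, body 104 x 96 mm up to 58 mm high, bearing cover 90 mm wide up to 76 mm, a stub shaft sticking out level on its +x side at 34 mm height. A splined steel shaft stands upright from it, with a blue-grey coil spring round it below the pressure plate. Origin: on the bench, on the upright shaft's axis.
- shaft_end (a point): Centre of the upright shaft's top end, 163 mm above the bench, axes of the gearbox. Shaft: six straight splines, 28 mm over the roots, 34 mm over the splines, each 7 mm wide, 60 degrees apart, the first along +x. Their top 4 mm taper (to 27 mm across, 2.6 mm wide). The circlip groove lies 6.5 to 9 mm below the end.
- pressure_plate (a joint): How far the pressure plate is pushed down: 0 = up, 0.010 m = fully down on its stop. It takes a push of about 6 N to start it and 15 N to hold it at the stop (weight of the parts on it included); the spring carries the parts alone and lifts the plate again on release. With both discs under the hub, the groove is clear above the hub from 0.008 m on.
- plate_face (a point): Centre of the pressure plate's upper face (brown lining, outer diameter 54 mm), on the shaft axis, 118 mm above the bench when up; it moves down with the plate. The shaft stands 45 mm above it.
- sprocket: Flat dark grey steel chain sprocket with 14 teeth, 62 mm over the teeth, 6 mm thick, round bore 37 mm, about 90 g. Lies flat on the bench. Origin: centre of its underside, z up; both sides alike.
- friction_disc: Dark brown flat friction disc, outer diameter 54 mm, 6 mm thick, round bore 37 mm, about 35 g. Lies flat on the bench. Origin: centre of its underside, z up; both sides alike.
- hub: Bright steel splined hub, 32 mm tall, about 270 g, standing on its flange (54 mm wide, 8 mm thick); above it a round boss 46 mm wide, 24 mm tall, good to grip. Bore: six inner splines, 29.6 mm across, between grooves 8.6 mm wide, 36 mm across, 60 degrees apart; the lowest 3 mm are plain, 36 mm. Meshes within about 3 degrees. Origin: centre of the underside, z up, x through the middle of a groove.
- oil_bottle: Bystander: flat dark oil bottle with yellow cap, 48 x 78 mm, 168 mm tall. Origin: centre of its underside.
- grease_tin: Bystander: low green tin, 74 mm wide, 55 mm tall. Origin: centre of its underside.
- parts_dish: Bystander: round steel dish, 94 mm wide, 22 mm high, with the circlip and three bolts in it. Origin: centre of its underside.
- circlip_pliers: Bystander: circlip pliers with orange grips, 180 mm long, 15 mm high, lying flat, jaws to their own +x. Origin: under the joint pin.

How it is judged:
By the outcome, as a careful person would: the job done as asked, in the order asked, and still so for the second after the job is handed in, while the arm keeps its last pose, push and grip.
It also fails if it takes over 72 s, if anything falls off the work surface, if the arm or the gripper's body presses on something with over 40 N, if the wrist force passes 120 N, or if a joint passes its speed limit or range.

## Working session

There is one attempt and no reset: what is moved stays moved. The work goes in short steps, Python scripts to look and compute and a shell command to move; the robot and the scene stay as the last step left them, time stands still between calls to the robot, and variables do not carry over. Pictures are saved under pics/ and viewed, and the job is handed in when it is done.

```bash
ls; mkdir -p pics
cat > h.py <<'E'
import numpy as np, cv2
from station import ctrl, eyes, spotter
def save(d,n): cv2.imwrite('pics/'+n+'.png', d['image'][:,:,::-1])
E
python3 - <<'E'
from h import *
o=ctrl.get_obs(); print({k:np.round(v,3) for k,v in o.items()})
for n in ['scene','side','wrist']:
    d=eyes.get_image(n); save(d,n+'0')
    print(n,{k:np.round(v,3).tolist() for k,v in d.items() if k!='image'})
    for q in ['gearbox','shaft_end','plate_face','sprocket','friction_disc','hub','oil_bottle','grease_tin','parts_dish','circlip_pliers']:
        r=spotter.mark_of(q,d)
        print(q,[(np.round(x['centre'],4).tolist(),round(x['confidence'],2)) for x in r[:2]])
print(ctrl.get_obs()['t'])
E
```

```text
pics
{'t': np.float64(0.0), 'q': array([ 1.071,  0.053,  1.614, -0.   ,  1.476, -0.119]), 'dq': array([-0.001,  0.001,  0.001, -0.001,  0.001, -0.   ]), 'effort': array([-0.0000e+00, -3.9372e+01, -3.7016e+01, -0.0000e+00,  7.0000e-03,
        0.0000e+00]), 'tool_pos': array([0.232, 0.58 , 0.403]), 'tool_rot': array([-5.940e-01, -3.084e+00,  3.000e-03]), 'contact_force': array([ 0.045,  0.727, -0.209]), 'wrist_torque': array([ 0.005, -0.059,  0.001]), 'opening': np.float64(0.085)}
scene {'vertical_fov': 53.462, 'cx': 326.276, 'cy': 243.378, 'dist': [-0.002, 0.0, 0.0, 0.0, 0.0], 'rvec': [2.079, 0.813, -0.413], 'tvec': [-0.396, -0.186, 1.358], 'shot': 1}
gearbox [([0.6001, -0.0421, 0.0011], 0.77), ([0.5901, -0.3661, 0.0038], 0.71)]
shaft_end [([0.5992, -0.0399, 0.1645], 0.69), ([0.6056, 0.3161, -0.0005], 0.55)]
plate_face [([0.5981, -0.0404, 0.1132], 0.69)]
sprocket [([0.6013, 0.3153, -0.0033], 0.62), ([0.7765, 0.0313, -0.0013], 0.18)]
friction_disc [([0.4201, 0.2619, 0.0003], 0.53)]
hub [([0.4488, -0.219, -0.0], 0.79)]
oil_bottle [([0.5909, -0.3662, 0.0078], 0.95)]
grease_tin [([0.4594
[... 494 characters left out ...]
 0.0023], 0.79)]
friction_disc [([0.421, 0.2648, -0.0014], 0.96)]
hub [([0.446, -0.2179, 0.0052], 0.61)]
oil_bottle [([0.5888, -0.3645, 0.0014], 0.97), ([0.5986, -0.0331, 0.1136], 0.42)]
grease_tin [([0.453, -0.3629, 0.0003], 0.86)]
parts_dish [([0.6038, -0.2159, 0.0017], 0.66)]
circlip_pliers [([0.7782, 0.0319, 0.002], 0.73)]
wrist {'vertical_fov': 70.477, 'cx': 313.173, 'cy': 237.301, 'dist': [-0.048, 0.0, 0.0, 0.0, 0.0], 'mount': [[-0.0, -0.959, -0.284, 0.073], [1.0, -0.0, 0.001, -0.001], [-0.001, -0.284, 0.959, 0.03], [0.0, 0.0, 0.0, 1.0]], 'shot': 3}
gearbox []
shaft_end []
plate_face []
sprocket []
friction_disc []
hub []
oil_bottle []
grease_tin []
parts_dish []
circlip_pliers []
1.65
```

View images.

View pics/scene0.png

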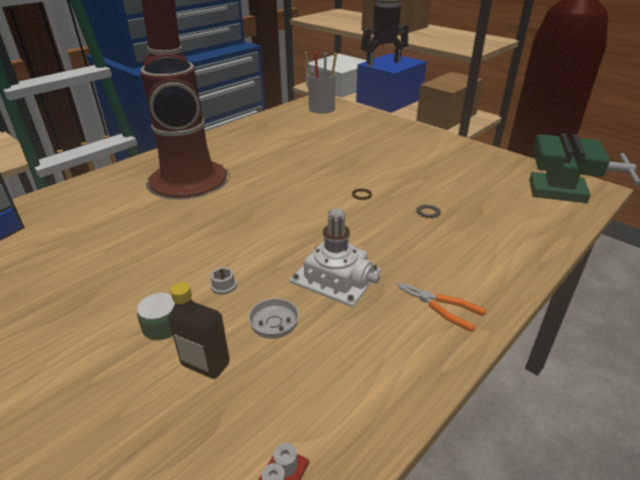

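View pics/side0.png

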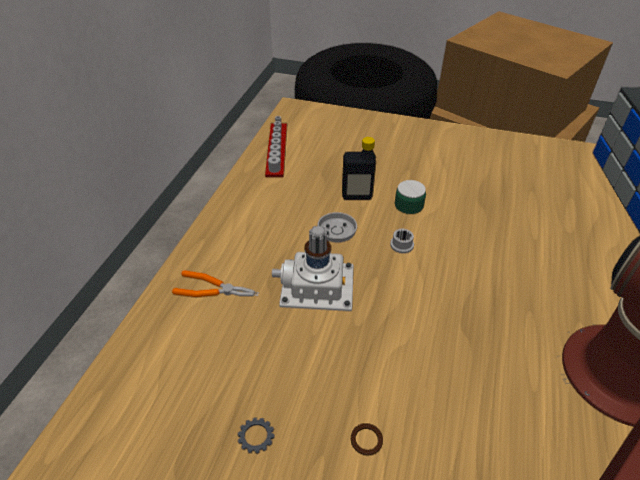

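View pics/wrist0.png

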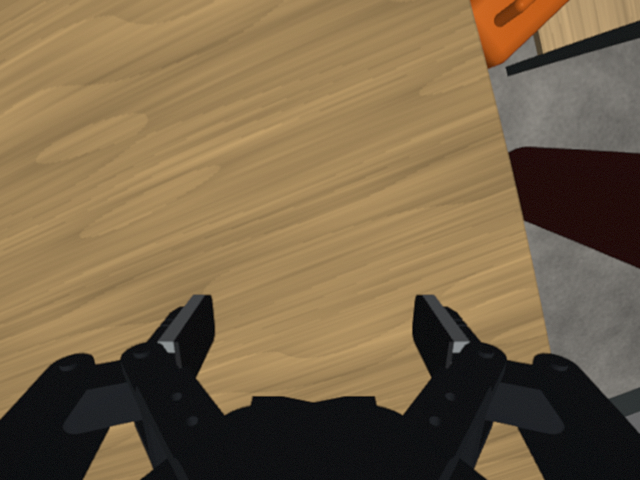

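```bash
cat >> h.py <<'E'
from scipy.spatial.transform import Rotation as Ro
def K(d):
    h,w=d['image'].shape[:2]; f=h/2/np.tan(np.radians(d['vertical_fov'])/2)
    return np.array([[f,0,d['cx']],[0,f,d['cy']],[0,0,1.]])
def wTc(d,o):
    T=np.eye(4)
    if 'mount' in d:
        T[:3,:3]=Ro.from_rotvec(o['tool_rot']).as_matrix(); T[:3,3]=o['tool_pos']; return T@np.array(d['mount'])
    R=Ro.from_rotvec(np.array(d['rvec']).ravel()).as_matrix(); T[:3,:3]=R.T; T[:3,3]=-R.T@np.array(d['tvec']).ravel(); return T
def onplane(d,o,px,z):
    px=np.atleast_2d(px).astype(float)
    u=cv2.undistortPoints(px[:,None],K(d),np.array(d['dist'],float))[:,0]
    T=wTc(d,o); r=np.c_[u,np.ones(len(u))]@T[:3,:3].T; s=(z-T[2,3])/r[:,2]
    return T[:3,3]+r*s[:,None]
def proj(d,o,P):
    T=np.linalg.inv(wTc(d,o)); rv=Ro.from_matrix(T[:3,:3]).as_rotvec()
    return cv2.projectPoints(np.atleast_2d(P).astype(float),rv,T[:3,3],K(d),np.array(d['dist'],float))[0][:,0]
def to(target,yaw=None,o=None):
    """remaining shift mm in tool axes for TCP target; tilt/yaw correction (rotvec tool)"""
    o=o or ctrl.get_obs(); R=Ro.from_rotvec(o['tool_rot']).as_matrix()
    y=np.arctan2(R[1,1],R[0,1]) if yaw is None else yaw
    Yt=np.array([np.cos(y),np.sin(y),0]); Z=np.array([0,0,-1.]); Rt=np.c_[np.cross(Yt,Z),Yt,Z]
    print('shift mm',np.round(R.T@(np.array(target)-o['tool_pos'])*1000,1),'turn',np.round(Ro.from_matrix(R.T@Rt).as_rotvec(),4),
      'pos',np.round(o['tool_pos'],4),'yaw',round(np.degrees(np.arctan2(R[1,1],R[0,1])),2),'F',np.round(o['contact_force'],1),'op',round(float(o['opening']),4),'t',round(float(o['t']),2))
def circ(pts):
    A=np.c_[2*pts[:,:2],np.ones(len(pts))]; s=np.linalg.lstsq(A,(pts[:,:2]**2).sum(1),rcond=None)[0]
    return s[:2],np.sqrt(s[2]+s[:2]@s[:2])
E
python3 - <<'E'
from h import *
print(ctrl.finger_overhang); to([.601,.313,.35])
E
```

```text
0.1734
shift mm [-441.6 -111.    54.7] turn [-0.  0.  0.] pos [0.2323 0.5802 0.4047] yaw 68.18 F [ 0.5 -0.4 -0.8] op 0.0856 t 1.65
```

```bash
python3 -m crank '[[0,0,0,-39,-10,5,-1],[0,0,0,-39,-10,5,-1],[0,0,0,-39,-10,5,-1],[0,0,0,-39,-10,5,-1],[0,0,0,-39,-10,5,-1],[0,0,0,-39,-10,5,-1],[0,0,0,-39,-10,5,-1],[0,0,0,-39,-10,5,-1]]'; python3 -c "
from h import *
to([.601,.313,.35])"
```

```text
t: 2.32
tool_pos: [0.4953, 0.3901, 0.3659]
tool_rot: [0.57, 3.089, 0.012]
contact_force: [0.4, 0.9, 0.2]
opening: 0.0857
shift mm [-126.2  -34.5   15.5] turn [ 0.0079 -0.0006  0.    ] pos [0.4953 0.3901 0.3659] yaw 69.1 F [0.4 0.9 0.2] op 0.0857 t 2.32
```

```bash
python3 -m crank '[[0,0,0,-40,-11,8,-1],[0,0,0,-40,-11,8,-1],[0,0,0,-40,-11,8,-1],[0.008,0,-0.015,-6,-2,8,-1],[0,0,0,0,0,0,-1]]'
python3 - <<'E'
from h import *
to([.601,.313,.35])
o=ctrl.get_obs(); d=eyes.get_image('wrist'); save(d,'w1')
r=spotter.outline_of('sprocket',d)[0]; m=r['region'].astype(np.uint8); print(r['confidence'],m.sum())
P=onplane(d,o,np.argwhere(m)[:,::-1],0.003); print('centroid z3',P.mean(0))
c=max(cv2.findContours(m,0,cv2.CHAIN_APPROX_NONE)[0],key=len)[:,0]
print(circ(onplane(d,o,c,0.006)), np.argwhere(m).mean(0))
print(spotter.mark_of('sprocket',d)[0])
E
```

```text
t: 2.73
tool_pos: [0.6043, 0.3069, 0.333]
tool_rot: [0.559, 3.09, -0.001]
contact_force: [-0.7, -0.0, -0.1]
opening: 0.0856
shift mm [  5.2   4.6 -17. ] turn [-0.0005  0.0018  0.    ] pos [0.6043 0.3069 0.333 ] yaw 69.49 F [-0.7 -0.  -0.1] op 0.0856 t 2.73Traceback (most recent call last):
  File "<stdin>", line 4, in <module>
IndexError: list index out of range
```

View pics/w1.png

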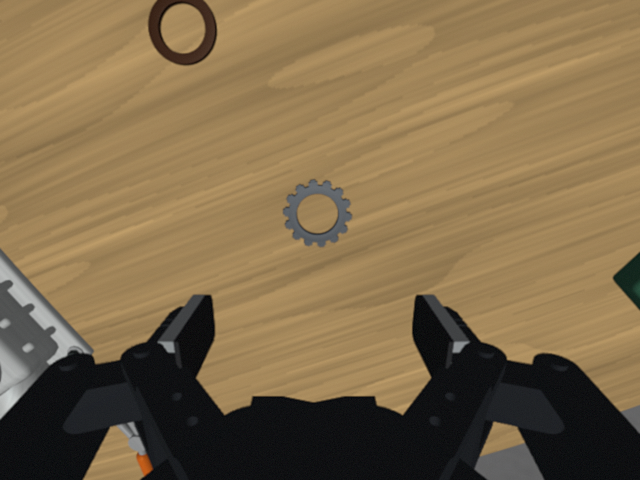

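```bash
cat >> h.py <<'E'
def blob(d,px,r=60,sat=70,grey=True,vmax=255):
    """largest low-saturation (grey) or dark component near px"""
    im=d['image']; hsv=cv2.cvtColor(im,cv2.COLOR_RGB2HSV)
    m=((hsv[...,1]<sat)&(hsv[...,2]<vmax)) if grey else (hsv[...,2]<vmax)
    k=np.zeros(m.shape,bool); k[max(0,px[1]-r):px[1]+r,max(0,px[0]-r):px[0]+r]=1
    m=(m&k).astype(np.uint8); n,l,s,c=cv2.connectedComponentsWithStats(m)
    i=1+np.argmax(s[1:,4]); return l==i
def ellcen(m,d,o,z):
    cs,h=cv2.findContours(m.astype(np.uint8),cv2.RETR_CCOMP,cv2.CHAIN_APPROX_NONE)
    cs=sorted(cs,key=len)[::-1][:2]
    for c in cs:
        p=c[:,0].astype(float); e=cv2.minEnclosingCircle(c)
        print('contour n',len(c),'px mean',np.round(np.mean(p,0),1),'fit@z',z,[np.round(x,4) for x in circ(onplane(d,o,p,z))])
E
python3 - <<'E'
from h import *
o=ctrl.get_obs(); d=eyes.get_image('wrist')
m=blob(d,(317,213),50); ellcen(m,d,o,.006)
m=blob(d,(182,28),48,grey=False,vmax=95); ellcen(m,d,o,.006)
for q in ['sprocket','friction_disc']:
  for n in ['look_for','mark_of','outline_of']:
    r=getattr(spotter,n)(q,d); print(q,n,[(x.get('centre'),x['confidence']) for x in r])
E
```

```text
contour n 245 px mean [315.1 213.1] fit@z 0.006 [array([0.599 , 0.3117]), np.float64(0.0284)]
contour n 117 px mean [315.2 213.8] fit@z 0.006 [array([0.599 , 0.3117]), np.float64(0.0188)]
contour n 198 px mean [181.1  30. ] fit@z 0.006 [array([0.4224, 0.2639]), np.float64(0.026)]
contour n 137 px mean [181.7  29.7] fit@z 0.006 [array([0.4217, 0.2646]), np.float64(0.0185)]
sprocket look_for [([0.6036, 0.3119, 0.0036], 0.64), ([0.6126, 0.0111, 0.0227], 0.49)]
sprocket mark_of []
sprocket outline_of [(None, 0.88), (None, 0.46)]
friction_disc look_for [([0.4226, 0.2645, 0.0065], 0.74)]
friction_disc mark_of []
friction_disc outline_of [(None, 0.74)]
```

```bash
python3 -c "
from h import *
to([.599,.3117,.1695])"
```

```text
shift mm [4.700e+00 1.000e-01 1.667e+02] turn [ 0.0028  0.0051 -0.    ] pos [0.6024 0.3098 0.3362] yaw 69.75 F [ 0.2 -0.2  0.9] op 0.0853 t 3.18
```

```bash
python3 -m crank '[[0.003,0.004,0,4.5,0,30,-1],[0,0,0,0,0,36,-1],[0,0,0,0,0,30,-1],[0,0,0,0,0,0,-1],[0,0,0,0,0,0,-1]]'
python3 - <<'E'
from h import *
to([.599,.3117,.1695])
o=ctrl.get_obs(); d=eyes.get_image('wrist');save(d,'w2')
p=proj(d,o,[.599,.3117,.006])[0].astype(int); print(p)
m=blob(d,p,75); ellcen(m,d,o,.006)
to([.599,.3117,.1695])
E
```

```text
t: 3.6
tool_pos: [0.5982, 0.315, 0.244]
tool_rot: [0.544, 3.084, 0.009]
contact_force: [0.1, 0.1, 1.0]
opening: 0.0855
shift mm [-1.2 -3.4 74.5] turn [ 0.0072  0.0093 -0.    ] pos [0.5982 0.315  0.244 ] yaw 70.0 F [0.1 0.1 1. ] op 0.0855 t 3.6
[307 253]
contour n 336 px mean [307.2 251.1] fit@z 0.006 [array([0.5987, 0.3116]), np.float64(0.0285)]
contour n 156 px mean [307.  252.1] fit@z 0.006 [array([0.5985, 0.3116]), np.float64(0.0185)]
shift mm [-1.5 -3.1 74. ] turn [ 0.0064  0.0082 -0.    ] pos [0.5979 0.3149 0.2435] yaw 69.99 F [-0.7  0.3 -0.5] op 0.0851 t 3.65
```

View pics/w2.png

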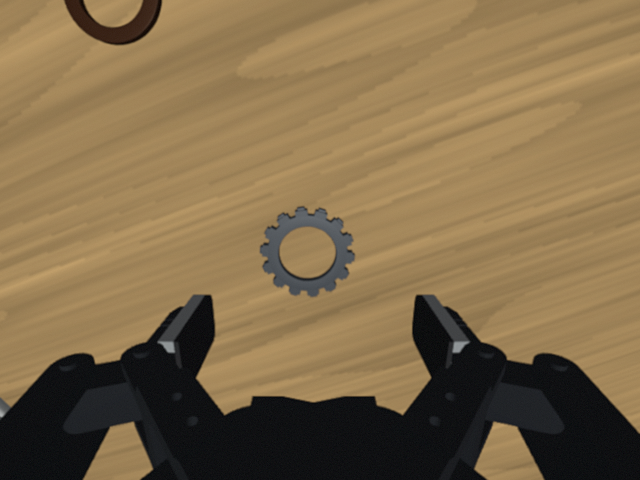

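```bash
python3 -m crank '[[0.005,0.006,0.01,-1.5,-3,26,-1],[0,0,0,0,0,28,-1],[0,0,0,0,0,14,-1],[0,0,0,0,0,0,-1],[0,0,0,0,0,0,-1]]'
python3 - <<'E'
from h import *
to([.5987,.3116,.1695])
E
```

```text
t: 4.07
tool_pos: [0.6033, 0.3144, 0.1867]
tool_rot: [0.557, 3.074, 0.016]
contact_force: [-0.4, 0.2, 1.1]
opening: 0.0854
shift mm [ 3.6 -4.4 17.1] turn [ 0.0136  0.0157 -0.0001] pos [0.6033 0.3144 0.1867] yaw 69.48 F [-0.4  0.2  1.1] op 0.0854 t 4.07
```

```bash
python3 -m crank '[[0.014,0.016,0,3.6,-4.4,8,-1],[0.01,0.01,0,1,-1,4,-1],[0.005,0.005,0,0,0,0,-1],[0,0,0,0,0,0,-1]]'
python3 - <<'E'
from h import *
to([.5987,.3116,.1695])
E
```

```text
t: 4.4
tool_pos: [0.5988, 0.3117, 0.1802]
tool_rot: [-0.557, -3.078, 0.016]
contact_force: [-0.6, 1.2, 0.4]
opening: 0.0853
shift mm [-0.1  0.  10.7] turn [-0.0126 -0.0119 -0.0001] pos [0.5988 0.3117 0.1802] yaw 69.49 F [-0.6  1.2  0.4] op 0.0853 t 4.4
```

```bash
python3 -m crank '[[-0.012,-0.012,0,0,0,10,-1],[0,0,0,0,0,2,-1],[0,0,0,0,0,0,-1],[0,0,0,0,0,0,-1]]'
python3 - <<'E'
from h import *
to([.5987,.3116,.1695])
E
```

```text
t: 4.73
tool_pos: [0.5998, 0.3121, 0.1711]
tool_rot: [0.559, 3.088, 0.002]
contact_force: [0.5, -0.2, -0.3]
opening: 0.0854
shift mm [ 0.8 -0.8  1.6] turn [ 0.0021  0.0031 -0.    ] pos [0.5998 0.3121 0.1711] yaw 69.49 F [ 0.5 -0.2 -0.3] op 0.0854 t 4.73
```

```bash
python3 -m crank '[[0,0,0,0.8,-0.8,1.8,-1],[0,0,0,0,0,0,-0.3],[0,0,0,0,0,0,-0.3],[0,0,0,0,0,0,-0.3],[0,0,0,0,0,0,-0.3],[0,0,0,0,0,0,-0.3]]' 40
python3 - <<'E'
from h import *
to([.5987,.3116,.1695])
d=eyes.get_image('wrist');save(d,'w3')
E
```

```text
t: 5.23
tool_pos: [0.5996, 0.312, 0.1719]
tool_rot: [0.558, 3.086, 0.005]
contact_force: [0.9, 0.4, -0.7]
opening: 0.0597
shift mm [ 0.7 -0.7  2.4] turn [ 0.004   0.0053 -0.    ] pos [0.5996 0.312  0.1719] yaw 69.5 F [ 0.9  0.4 -0.7] op 0.0597 t 5.23
```

View pics/w3.png

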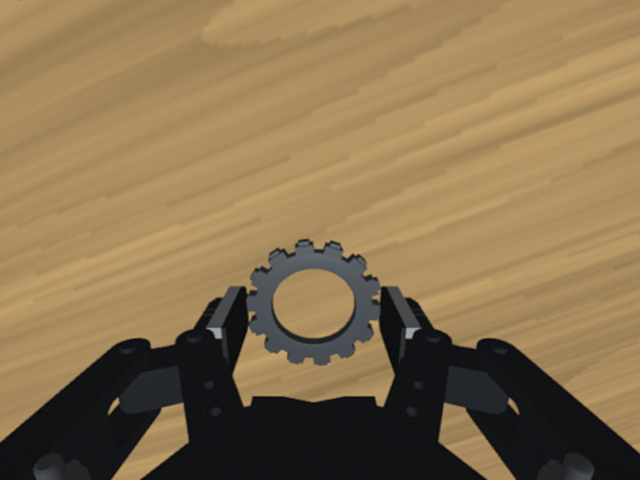

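```bash
python3 -m crank '[[0,0,0,0,0,0,-0.6],[0,0,0,0,0,0,-0.6],[0,0,0,0.7,-0.7,2.5,-0.6],[0,0,0,0,0,1.5,-0.3],[0,0,0,0,0,0.5,-0.2],[0,0,0,0,0,0.5,-0.2],[0,0,0,0,0,0.5,-0.2]]' 40
python3 - <<'E'
from h import *
to([.5987,.3116,.1695])
E
```

```text
t: 5.87
tool_pos: [0.5992, 0.3117, 0.1687]
tool_rot: [0.558, 3.086, 0.004]
contact_force: [-3.1, -2.1, 5.6]
opening: 0.0598
shift mm [ 0.4 -0.3 -0.8] turn [ 0.0034  0.0049 -0.    ] pos [0.5992 0.3117 0.1687] yaw 69.5 F [-3.1 -2.1  5.6] op 0.0598 t 5.87
```

```bash
python3 -m crank '[[0,0,0,0,0,-10,-0.2],[0,0,0,0,0,-20,-0.2],[0,0,0,0,0,-35,-0.2],[0,0,0,0,0,-38,-0.2],[0,0,0,0,0,-38,-0.2],[0,0,0,0,0,-38,-0.2],[0,0,0,0,0,-20,-0.2],[0,0,0,0,0,0,-0.2]]' 40
python3 - <<'E'
from h import *
to([.599,-.040,.37])
d=eyes.get_image('wrist');save(d,'w4')
E
```

```text
t: 6.53
tool_pos: [0.5961, 0.3107, 0.3696]
tool_rot: [-0.558, -3.087, 0.006]
contact_force: [0.6, 0.9, -1.0]
opening: 0.0604
shift mm [-125.5 -327.4    0.6] turn [-0.0047 -0.0042 -0.    ] pos [0.5961 0.3107 0.3696] yaw 69.5 F [ 0.6  0.9 -1. ] op 0.0604 t 6.53
```

View pics/w4.png

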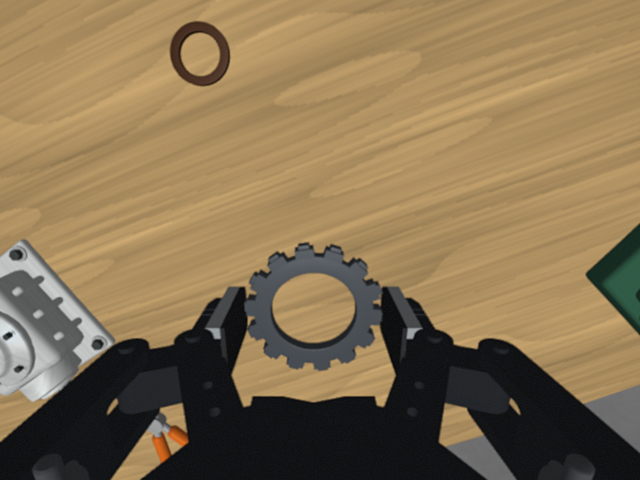

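```bash
cat >> h.py <<'E'
def hole(d,px,r=70):
    hsv=cv2.cvtColor(d['image'],cv2.COLOR_RGB2HSV); m=(hsv[...,1]>85)&(hsv[...,2]>90)
    k=np.zeros(m.shape,bool); k[px[1]-r:px[1]+r,px[0]-r:px[0]+r]=1
    n,l,s,c=cv2.connectedComponentsWithStats((m&k).astype(np.uint8)); return l==l[px[1],px[0]]
def toolcirc(d,pts,zt):
    u=cv2.undistortPoints(pts[:,None].astype(float),K(d),np.array(d['dist'],float))[:,0]
    M=np.array(d['mount']); r=np.c_[u,np.ones(len(u))]@M[:3,:3].T; s=(zt-M[2,3])/r[:,2]; P=M[:3,3]+r*s[:,None]
    return circ(P)
E
python3 - <<'E'
from h import *
d=eyes.get_image('wrist')
m=hole(d,(314,300)); cs=max(cv2.findContours(m.astype(np.uint8),0,cv2.CHAIN_APPROX_NONE)[0],key=len)[:,0]
print(len(cs),cs.mean(0)); 
for z in (.160,.1625,.165,.168): print(z,toolcirc(d,cs,z))
up=cs[cs[:,1]<310]
print(toolcirc(d,up,.1625))
to([.674,-.068,.37])
E
```

```text
214 [313.03271028 307.56542056]
0.16 (array([ 0.00268275, -0.00090885]), np.float64(0.016890713034083894))
0.1625 (array([ 0.00133038, -0.00090705]), np.float64(0.017216603234606654))
0.165 (array([-2.19803412e-05, -9.05255965e-04]), np.float64(0.01754249343512939))
0.168 (array([-0.00164482, -0.0009031 ]), np.float64(0.017933561675756687))
(array([-0.0001118 , -0.00089377]), np.float64(0.018181090962090907))
shift mm [-206.1 -326.9   -4.3] turn [-0.009 -0.009 -0.   ] pos [0.5954 0.3103 0.3646] yaw 69.49 F [-0.8  0.1 -2.2] op 0.0599 t 6.63
```

```bash
python3 -m crank '[[-0.009,-0.009,0,-20,-31,-4,-0.2],[0,0,0,-21,-34,0,-0.2],[0,0,0,-21,-34,0,-0.2],[0,0,0,-21,-34,0,-0.2],[0,0,0,-21,-34,0,-0.2],[0,0,0,-21,-34,0,-0.2],[0,0,0,-21,-34,0,-0.2],[0,0,0,-21,-34,0,-0.2]]'
python3 - <<'E'
from h import *
to([.674,-.068,.37])
E
```

```text
t: 7.3
tool_pos: [0.6531, -0.0039, 0.3373]
tool_rot: [-0.529, -3.057, 0.01]
contact_force: [0.9, 0.3, -0.8]
opening: 0.0597
shift mm [-39.9 -53.8 -33.5] turn [-0.0131 -0.038  -0.0002] pos [ 0.6531 -0.0039  0.3373] yaw 70.38 F [ 0.9  0.3 -0.8] op 0.0597 t 7.3
```

```bash
python3 -m crank '[[-0.013,-0.036,0.015,0,0,-34,-0.2],[0,0,0,-20,-26,-10,-0.2],[0,0,0,-20,-26,0,-0.2],[0,0,0,0,0,0,-0.2],[0,0,0,0,0,0,-0.2]]'
python3 - <<'E'
from h import *
to([.674,-.068,.37])
o=ctrl.get_obs(); d=eyes.get_image('wrist');save(d,'w5')
print(proj(d,o,[[.599,-.04,.163]]))
for q in ['shaft_end','plate_face','gearbox']: print([(x['centre'],x['confidence']) for x in spotter.mark_of(q,d)])
E
```

```text
t: 7.72
tool_pos: [0.6711, -0.0791, 0.3588]
tool_rot: [-0.572, -3.056, 0.005]
contact_force: [-0.2, 0.1, -2.1]
opening: 0.0596
shift mm [  1.6  11.3 -11.2] turn [-0.0089 -0.0313 -0.0001] pos [ 0.6711 -0.0791  0.3588] yaw 68.8 F [-0.2  0.1 -2.1] op 0.0596 t 7.72
[[340.56229239 131.92829078]]
[([0.5971, -0.0421, 0.1635], 0.88)]
[]
[([0.5986, -0.037, 0.0022], 0.64)]
```

View pics/w5.png

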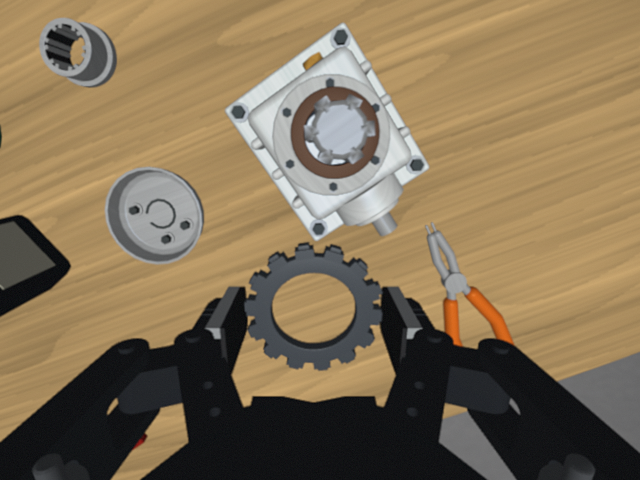

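Run:
```python
import cv2
a=cv2.imread('pics/w5.png')[60:200,270:410]; cv2.imwrite('pics/w5s.png',cv2.resize(a,(560,560),interpolation=cv2.INTER_CUBIC))
```

```text
(no output)
```

View pics/w5s.png

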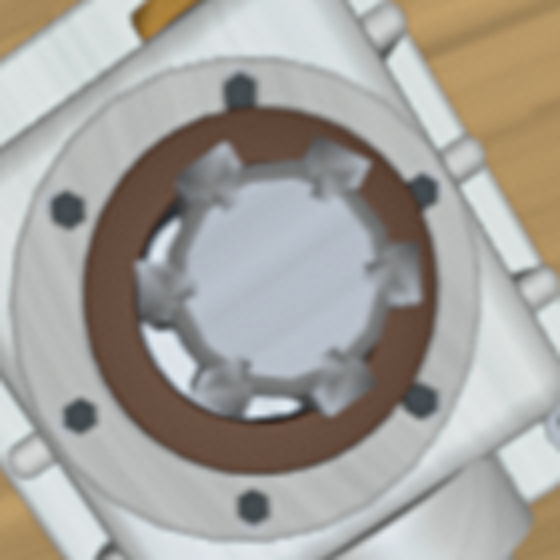

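```bash
cat > sh.py <<'E'
from h import *
# image 5 pose
class D: pass
d=eyes.get_image('wrist'); o=dict(tool_pos=np.array([0.6711,-0.0791,0.3588]),tool_rot=np.array([-0.572,-3.056,0.005]))
print(ctrl.get_obs()['tool_pos'],ctrl.get_obs()['tool_rot'])
T=np.array([(222,158),(340,155),(410,275),(350,405),(218,402),(150,290)])/4+[270,60]
P=onplane(d,o,T,.159); c=circ(P); print(c)
a=np.degrees(np.arctan2(P[:,1]-c[0][1],P[:,0]-c[0][0])); print(np.round(a%60,1))
cen=onplane(d,o,np.array([[280,280]])/4+[270,60],.163); print(cen)
B=onplane(d,o,[[341,37],[237,111],[318,230],[418,165]],.012); print(B, B.mean(0))
for i in range(4):
    v=B[(i+1)%4]-B[i]; print(np.degrees(np.arctan2(v[1],v[0]))%90, np.linalg.norm(v))
E
python3 sh.py
```

```text
[ 0.6712214  -0.07673155  0.36129515] [-0.56732624 -3.06031034  0.00515548]
(array([ 0.59860472, -0.03965461]), np.float64(0.01614035163135821))
[ 5.7 14.8 13.3 10.1 10.1 11. ]
[[ 0.59808012 -0.03999543  0.163     ]]
[[ 5.22892558e-01 -3.33215407e-04  1.20000000e-02]
 [ 5.45816813e-01 -1.07604332e-01  1.20000000e-02]
 [ 6.73833987e-01 -7.93248801e-02  1.20000000e-02]
 [ 6.49439801e-01  2.88377199e-02  1.20000000e-02]] [ 0.59799579 -0.03960618  0.012     ]
12.062880884828743 0.10969327213681931
12.456790373455696 0.1311034869415123
12.709422085805869 0.11087932327287485
12.980742052924626 0.12986588606050345
```

```bash
python3 -c "
from h import *
to([.5986,-.039,.362],np.radians(69))"
```

```text
shift mm [81.3  9.2  1.5] turn [-0.0086 -0.028  -0.0001] pos [ 0.6712 -0.0767  0.3613] yaw 69.0 F [-0.1  1.3 -1.9] op 0.0601 t 7.97
```

```bash
python3 -m crank '[[-0.009,-0.028,0,10,5,-2,-0.2],[0,0,0,25,3,0,-0.2],[0,0,0,28,3,0,-0.2],[0,0,0,18,0,0,-0.2],[0,0,0,0,0,0,-0.2],[0,0,0,0,0,0,-0.2]]'; python3 -c "
from h import *
to([.5986,-.039,.342],np.radians(69))"
```

```text
t: 8.47
tool_pos: [0.5963, -0.0302, 0.3627]
tool_rot: [0.56, 3.089, 0.002]
contact_force: [0.7, 0.4, -1.4]
opening: 0.0603
shift mm [-5.2 -7.5 20.7] turn [0.0017 0.002  0.0081] pos [ 0.5963 -0.0302  0.3627] yaw 69.47 F [ 0.7  0.4 -1.4] op 0.0603 t 8.47
```

```bash
python3 -m crank '[[0,0,0.008,-5,-7,0,-0.2],[0,0,0,0,0,9,-0.2],[0,0,0,0,0,8,-0.2],[0,0,0,0,0,0,-0.2],[0,0,0,0,0,0,-0.2]]'; python3 -c "
from h import *
to([.5986,-.039,.342],np.radians(69))
d=eyes.get_image('wrist');save(d,'w6')
d=eyes.get_image('side');save(d,'s6')
d=eyes.get_image('scene');save(d,'c6')
a=cv2.imread('pics/s6.png')[170:320,220:420]; b=cv2.imread('pics/c6.png')[130:280,240:440]
cv2.imwrite('pics/sc6.png',np.hstack([cv2.resize(x,(400,300),interpolation=2) for x in (a,b)]))
to([.5986,-.039,.342],np.radians(69))
"
```

```text
t: 8.88
tool_pos: [0.6011, -0.0394, 0.3444]
tool_rot: [0.571, 3.084, 0.002]
contact_force: [0.7, 0.0, -0.0]
opening: 0.0602
shift mm [ 2.5 -0.5  2.3] turn [0.0019 0.0046 0.0001] pos [ 0.6011 -0.0394  0.3444] yaw 69.01 F [ 0.7  0.  -0. ] op 0.0602 t 8.88
shift mm [ 2.3 -0.6  2.9] turn [0.002  0.0051 0.0003] pos [ 0.601  -0.0393  0.3449] yaw 69.02 F [ 0.3  1.1 -0.9] op 0.0598 t 9.03
```

View pics/w6.png

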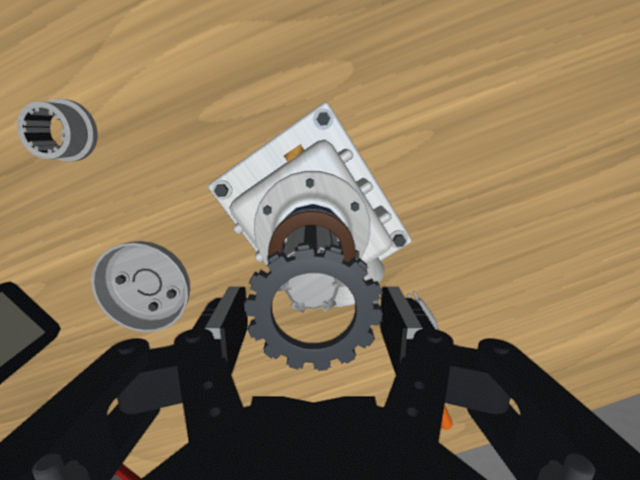

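View pics/sc6.png

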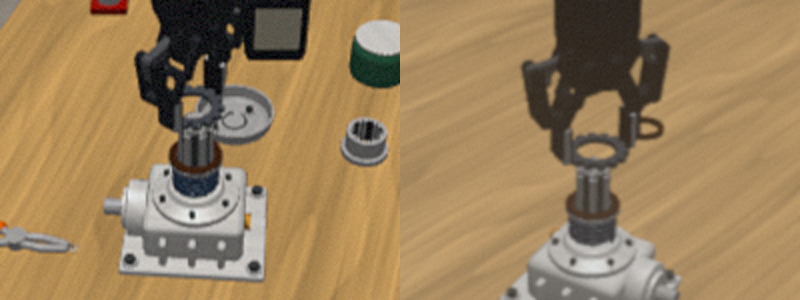

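```bash
python3 -m crank '[[0,0,0,2.4,-0.6,3,-0.2],[0,0,0,0,0,4,-0.2],[0,0,0,0,0,0,-0.2]]'; python3 -c "
from h import *
to([.5986,-.039,.335],np.radians(69))
o=ctrl.get_obs();d=eyes.get_image('wrist');save(d,'w7')
print(proj(d,o,[[.5983,-.0398,.163],[.5983,-.0398,.173]]))
a=cv2.imread('pics/w7.png')[230:380,230:400]; cv2.imwrite('pics/w7s.png',cv2.resize(a,(680,600),interpolation=2))
"
```

```text
t: 9.28
tool_pos: [0.5987, -0.0391, 0.338]
tool_rot: [0.571, 3.082, 0.002]
contact_force: [-0.9, -0.1, -1.0]
opening: 0.06
shift mm [0.1 0.1 3. ] turn [0.0023 0.0064 0.0002] pos [ 0.5987 -0.0391  0.338 ] yaw 69.01 F [-0.9 -0.1 -1. ] op 0.06 t 9.28
[[312.50245838 296.03728976]
 [312.53378746 306.35139138]]
```

View pics/w7s.png

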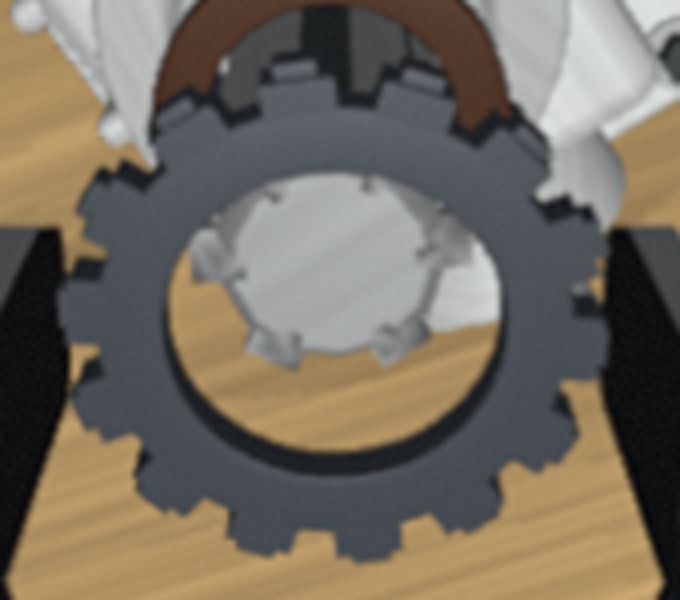

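```bash
python3 -m crank '[[0.002,0.006,0,0.6,0,5,-0.2],[0,0,0,0,0,5,-0.2],[0,0,0,0,0,4,-0.2],[0,0,0,0,0,0,-0.2]]'; python3 -c "
from h import *
to([.5983,-.0388,.2875],np.radians(69))
"
```

```text
t: 9.67
tool_pos: [0.5981, -0.0387, 0.3234]
tool_rot: [0.572, 3.088, 0.0]
contact_force: [-0.3, 0.2, -1.1]
opening: 0.0597
shift mm [-0.1 -0.  35.9] turn [0.0004 0.001  0.0004] pos [ 0.5981 -0.0387  0.3234] yaw 69.02 F [-0.3  0.2 -1.1] op 0.0597 t 9.67
```

```bash
python3 -m crank '[[0,0,0,0,0,7,-0.2],[0,0.001,0,0,0,7,-0.2],[0.001,0.001,0,0,0,6,-0.2],[0,0,0,0,0,0,-0.2]]'; python3 -c "
from h import *
to([.5983,-.0388,.2875],np.radians(69))
"
```

```text
t: 10.0
tool_pos: [0.598, -0.0387, 0.3008]
tool_rot: [-0.571, -3.087, 0.001]
contact_force: [0.3, 0.8, -1.7]
opening: 0.06
shift mm [-0.4  0.  13.3] turn [-0.0009 -0.002   0.0004] pos [ 0.598  -0.0387  0.3008] yaw 69.02 F [ 0.3  0.8 -1.7] op 0.06 t 10.0
```

```bash
python3 -m crank '[[0,0,0,-0.3,0,6,-0.2],[0,0,0,0,0,5,-0.2],[0,0,0,0,0,1,-0.2],[0,0,0,0,0,0,-0.2]]'; python3 -c "
from h import *
to([.5983,-.0388,.2875],np.radians(69))
"
```

```text
t: 10.33
tool_pos: [0.5983, -0.0388, 0.2869]
tool_rot: [-0.571, -3.086, 0.001]
contact_force: [0.1, -0.7, 0.8]
opening: 0.06
shift mm [-0.   0.  -0.6] turn [-0.001  -0.0028  0.0003] pos [ 0.5983 -0.0388  0.2869] yaw 69.02 F [ 0.1 -0.7  0.8] op 0.06 t 10.33
```

```bash
python3 -m crank '[[0,0,0,0,0,0,-0.5],[0,0,0,0,0,0,-0.8],[0,0,0,0,0,0,-1],[0,0,0,0,0,-10,-1],[0,0,0,0,0,-30,-1],[0,0,0,0,0,-38,-1],[0,0,0,0,0,-20,-1]]'; python3 -c "
from h import *
to([.4222,.2643,.33],np.radians(69))
d=eyes.get_image('wrist');save(d,'w8')
"
```

```text
t: 10.92
tool_pos: [0.5973, -0.0386, 0.3845]
tool_rot: [-0.57, -3.076, 0.001]
contact_force: [1.6, -0.2, 1.5]
opening: 0.0851
shift mm [271.2 220.3  57.5] turn [-0.0029 -0.0132  0.0003] pos [ 0.5973 -0.0386  0.3845] yaw 69.02 F [ 1.6 -0.2  1.5] op 0.0851 t 10.92
```

View pics/w8.png

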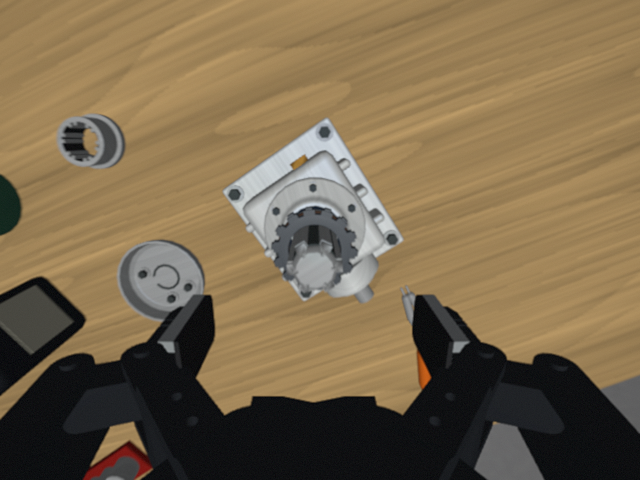

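```bash
python3 -m crank '[[-0.003,-0.012,0,20,16,0,-1],[0,0,0,31,25,0,-1],[0,0,0,31,25,0,-1],[0,0,0,31,25,4,-1],[0,0,0,31,25,6,-1],[0,0,0,31,25,6,-1],[0,0,0,31,25,6,-1],[0,0,0,31,25,6,-1]]'; python3 -c "
from h import *
to([.4222,.2643,.28],np.radians(69))
"
```

```text
t: 11.63
tool_pos: [0.4456, 0.2282, 0.3736]
tool_rot: [0.588, 3.05, 0.008]
contact_force: [-0.1, 0.6, -0.2]
opening: 0.0852
shift mm [38.3 23.7 92.7] turn [ 0.0116  0.034  -0.0145] pos [0.4456 0.2282 0.3736] yaw 68.18 F [-0.1  0.6 -0.2] op 0.0852 t 11.63
```

```bash
python3 -m crank '[[0.011,0.034,-0.014,10,6,30,-1],[0,0,0,14,10,36,-1],[0,0,0,10,6,30,-1],[0,0,0,0,0,4,-1],[0,0,0,0,0,0,-1]]'
python3 - <<'E'
from h import *
to([.4222,.2643,.171],np.radians(69))
o=ctrl.get_obs(); d=eyes.get_image('wrist');save(d,'w9')
p=proj(d,o,[.4222,.2643,.006])[0].astype(int); print(p)
m=blob(d,p,75,grey=False,vmax=95); ellcen(m,d,o,.006)
E
```

```text
t: 12.05
tool_pos: [0.4184, 0.2695, 0.2772]
tool_rot: [0.552, 3.084, 0.013]
contact_force: [0.5, -0.4, 0.7]
opening: 0.0854
shift mm [ -4.7  -4.6 106.1] turn [0.0098 0.0067 0.0126] pos [0.4184 0.2695 0.2772] yaw 69.72 F [ 0.5 -0.4  0.7] op 0.0854 t 12.05
[305 243]
contour n 198 px mean [304.3 240. ] fit@z 0.006 [array([0.4197, 0.2639]), np.float64(0.0264)]
contour n 139 px mean [304.3 239.8] fit@z 0.006 [array([0.4193, 0.2641]), np.float64(0.0187)]
```

View pics/w9.png

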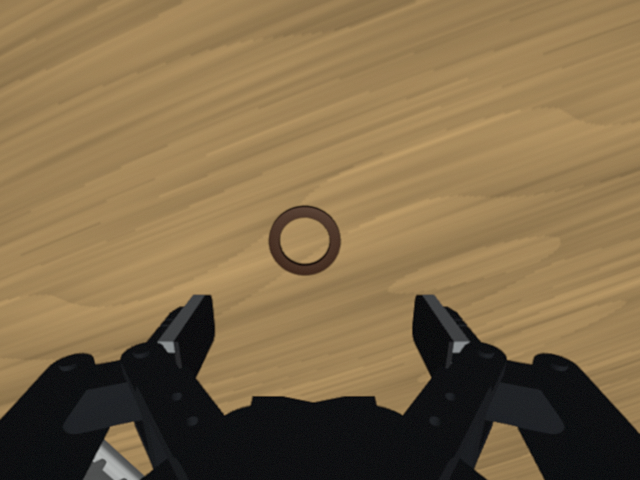

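```bash
python3 -m crank '[[0.009,0.006,0.012,-2.2,-5.8,28,-1],[0,0,0,0,0,34,-1],[0,0,0,0,0,28,-1],[0,0,0,0,0,5,-1],[0,0,0,0,0,0,-1],[0,0,0,0,0,0,-1]]'
python3 - <<'E'
from h import *
to([.4195,.264,.171],np.radians(69))
E
```

```text
t: 12.6
tool_pos: [0.4302, 0.2626, 0.1965]
tool_rot: [0.578, 3.064, 0.022]
contact_force: [0.2, 0.8, -0.2]
opening: 0.0858
shift mm [11.  -3.1 25.2] turn [ 0.0183  0.0207 -0.0067] pos [0.4302 0.2626 0.1965] yaw 68.63 F [ 0.2  0.8 -0.2] op 0.0858 t 12.6
```

```bash
python3 -m crank '[[0.018,0.02,-0.006,11,-3,8,-1],[0,0,0,0,0,6,-1],[0,0,0,0,0,0,-1],[0,0,0,0,0,0,-1]]'
python3 - <<'E'
from h import *
to([.4195,.264,.171],np.radians(69))
o=ctrl.get_obs(); d=eyes.get_image('wrist')
p=proj(d,o,[.4195,.264,.006])[0].astype(int); print(p)
m=blob(d,p,65,grey=False,vmax=95); ellcen(m,d,o,.006)
to([.4195,.264,.171],np.radians(69))
E
```

```text
t: 12.93
tool_pos: [0.4216, 0.2649, 0.1885]
tool_rot: [0.573, 3.08, 0.009]
contact_force: [-0.2, 0.1, -0.4]
opening: 0.0856
shift mm [ 1.7 -1.7 17.5] turn [ 0.0071  0.0074 -0.0011] pos [0.4216 0.2649 0.1885] yaw 68.94 F [-0.2  0.1 -0.4] op 0.0856 t 12.93
[308 285]
contour n 298 px mean [308.9 284.3] fit@z 0.006 [array([0.4199, 0.2638]), np.float64(0.0268)]
contour n 200 px mean [308.9 284. ] fit@z 0.006 [array([0.4191, 0.2641]), np.float64(0.018)]
shift mm [ 1.8 -1.8 17.6] turn [ 0.0073  0.0077 -0.001 ] pos [0.4217 0.265  0.1886] yaw 68.94 F [ 0.7 -0.6  0.2] op 0.0853 t 12.98
```

```bash
python3 -m crank '[[0.007,0.007,0,1.8,-1.8,8,-1],[0,0,0,0,0,8,-1],[0,0,0,0,0,2,-1],[0,0,0,0,0,0,-1],[0,0,0,0,0,0,-1]]'
python3 - <<'E'
from h import *
to([.4195,.264,.172],np.radians(69))
E
```

```text
t: 13.4
tool_pos: [0.4192, 0.2642, 0.1692]
tool_rot: [0.573, 3.088, -0.0]
contact_force: [0.5, -0.4, -0.2]
opening: 0.0855
shift mm [-0.3 -0.  -2.8] turn [ 0.0001  0.0005 -0.0005] pos [0.4192 0.2642 0.1692] yaw 68.97 F [ 0.5 -0.4 -0.2] op 0.0855 t 13.4
```

```bash
python3 -m crank '[[0,0,0,0,0,-2.8,-0.6],[0,0,0,0,0,0,-0.3],[0,0,0,0,0,0,-0.1],[0,0,0,0,0,0,-0.1],[0,0,0,0,0,0,-0.1]]' 40
python3 - <<'E'
from h import *
to([.4195,.264,.172],np.radians(69))
E
```

```text
t: 13.82
tool_pos: [0.4197, 0.2643, 0.1731]
tool_rot: [0.573, 3.088, 0.0]
contact_force: [-0.0, 0.1, -0.3]
opening: 0.0513
shift mm [ 0.  -0.3  1.1] turn [ 0.0003  0.0009 -0.0005] pos [0.4197 0.2643 0.1731] yaw 68.97 F [-0.   0.1 -0.3] op 0.0513 t 13.82
```

```bash
python3 -m crank '[[0,0,0,0,0,0,-0.5],[0,0,0,0,0,1.5,-0.5],[0,0,0,0,0,0.5,-0.2],[0,0,0,0,0,0.4,0],[0,0,0,0,0,0.3,0],[0,0,0,0,0,0,0]]' 40
python3 - <<'E'
from h import *
to([.4195,.264,.172],np.radians(69))
d=eyes.get_image('wrist');save(d,'w10')
E
```

```text
t: 14.32
tool_pos: [0.4203, 0.2646, 0.1722]
tool_rot: [0.573, 3.088, -0.0]
contact_force: [0.4, -0.1, 0.1]
opening: 0.0518
shift mm [ 0.5 -0.8  0.2] turn [ 0.0001  0.0009 -0.0004] pos [0.4203 0.2646 0.1722] yaw 68.98 F [ 0.4 -0.1  0.1] op 0.0518 t 14.32
```

View pics/w10.png

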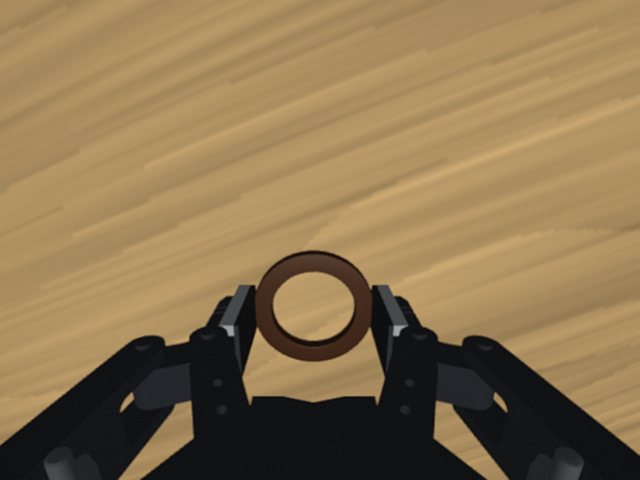

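```bash
python3 -m crank '[[0,0,0,0,0,-10,0],[0,0,0,0,0,-25,0],[0,0,0,0,0,-38,0],[0,0,0,0,0,-38,0],[0,0,0,0,0,-38,0],[0,0,0,0,0,-38,0],[0,0,0,0,0,-36,0],[0,0,0,0,0,-15,0]]' 40
python3 - <<'E'
from h import *
to([.5986,-.039,.37],np.radians(69))
d=eyes.get_image('wrist')
m=hole(d,(313,300)); cs=max(cv2.findContours(m.astype(np.uint8),0,cv2.CHAIN_APPROX_NONE)[0],key=len)[:,0]
print(len(cs),cs.mean(0)); 
print(toolcirc(d,cs,.1662), toolcirc(d,cs[cs[:,1]<306],.1662))
E
```

```text
t: 15.03
tool_pos: [0.4172, 0.2633, 0.4153]
tool_rot: [-0.571, -3.076, 0.015]
contact_force: [1.3, 0.8, -0.5]
opening: 0.0519
shift mm [-278.3 -216.6   44.7] turn [-0.0119 -0.0115 -0.0005] pos [0.4172 0.2633 0.4153] yaw 68.98 F [ 1.3  0.8 -0.5] op 0.0519 t 15.03
212 [313.35377358 305.34433962]
(array([ 0.0003393, -0.0008851]), np.float64(0.017444221055308393)) (array([-0.00104197, -0.00088365]), np.float64(0.018394122263419927))
```

```bash
python3 -m crank '[[-0.011,-0.011,0,-20,-16,0,0],[0,0,0,-32,-25,0,0],[0,0,0,-32,-25,0,0],[0,0,0,-32,-25,0,0],[0,0,0,-32,-25,0,0],[0,0,0,-32,-25,0,0],[0,0,0,-32,-25,0,0],[0,0,0,-24,-18,0,0]]'
python3 - <<'E'
from h import *
to([.5986,-.039,.37],np.radians(69))
E
```

```text
t: 15.75
tool_pos: [0.5739, 0.0027, 0.4226]
tool_rot: [0.551, 3.083, 0.014]
contact_force: [0.0, -0.6, -0.9]
opening: 0.0516
shift mm [-37.2 -31.1  52.6] turn [0.0106 0.0083 0.0129] pos [0.5739 0.0027 0.4226] yaw 69.74 F [ 0.  -0.6 -0.9] op 0.0516 t 15.75
```

```bash
python3 -m crank '[[0.01,0.008,0.012,-18,-15,10,0],[0,0,0,-14,-12,16,0],[0,0,0,-5,-5,18,0],[0,0,0,0,0,8,0],[0,0,0,0,0,0,0]]'
python3 - <<'E'
from h import *
to([.5986,-.039,.346],np.radians(69))
E
```

```text
t: 16.17
tool_pos: [0.5998, -0.0498, 0.3679]
tool_rot: [-0.587, -3.086, 0.001]
contact_force: [0.3, 0.8, -0.6]
opening: 0.0518
shift mm [ 5.1  9.6 21.9] turn [-0.001  -0.0003 -0.0095] pos [ 0.5998 -0.0498  0.3679] yaw 68.45 F [ 0.3  0.8 -0.6] op 0.0518 t 16.17
```

```bash
python3 -m crank '[[0,0,-0.009,5,9,3,0],[0,0,0,0,0,9,0],[0,0,0,0,0,9,0],[0,0,0,0,0,0,0],[0,0,0,0,0,0,0]]'
python3 - <<'E'
from h import *
to([.5986,-.039,.346],np.radians(69))
E
```

```text
t: 16.58
tool_pos: [0.5972, -0.035, 0.3466]
tool_rot: [0.565, 3.09, 0.0]
contact_force: [0.3, 0.4, 0.4]
opening: 0.0515
shift mm [-2.7 -3.3  0.6] turn [0.0001 0.0003 0.0047] pos [ 0.5972 -0.035   0.3466] yaw 69.27 F [0.3 0.4 0.4] op 0.0515 t 16.58
```

```bash
python3 -m crank '[[0,0,0.004,-2.7,-3.3,0,0],[0,0,0,0,0,5,0],[0,0,0,0,0,0,0]]'
python3 - <<'E'
from h import *
to([.5986,-.039,.34],np.radians(69))
o=ctrl.get_obs();d=eyes.get_image('wrist');save(d,'w11')
print(proj(d,o,[[.5983,-.0398,.163],[.5983,-.0398,o['tool_pos'][2]-.1662]]))
a=cv2.imread('pics/w11.png')[230:380,230:400]; cv2.imwrite('pics/w11s.png',cv2.resize(a,(680,600),interpolation=2))
E
```

```text
t: 16.83
tool_pos: [0.5987, -0.0384, 0.3425]
tool_rot: [0.569, 3.087, -0.0]
contact_force: [-1.0, 0.7, -0.0]
opening: 0.0517
shift mm [-0.1 -0.6  2.5] turn [0.0004 0.0024 0.0019] pos [ 0.5987 -0.0384  0.3425] yaw 69.11 F [-1.   0.7 -0. ] op 0.0517 t 16.83
[[311.86820263 293.51401973]
 [311.79868143 306.81412972]]
```

View pics/w11s.png

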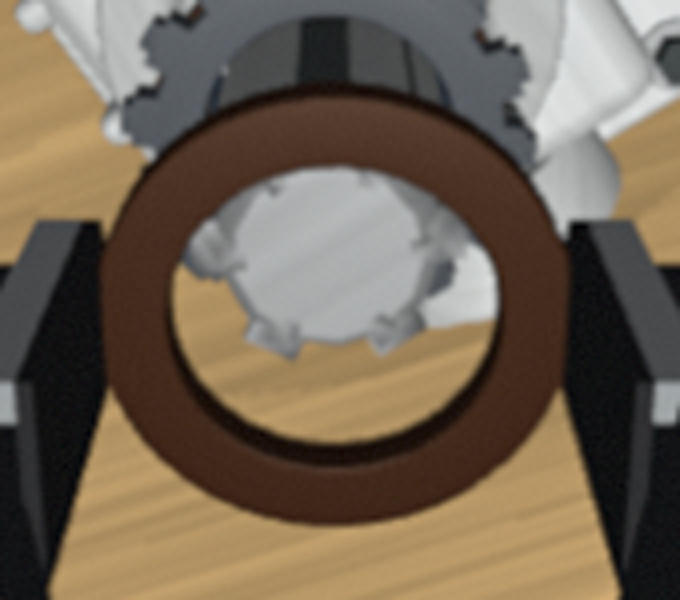

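```bash
python3 -m crank '[[0,0.002,0.001,0.7,-0.8,5,0],[0,0,0,0,0,6,0],[0,0,0,0,0,5,0],[0,0,0,0,0,0,0]]'; python3 -c "
from h import *
to([.5981,-.0391,.2965],np.radians(69))
"
```

```text
t: 17.22
tool_pos: [0.5987, -0.0395, 0.3288]
tool_rot: [0.572, 3.084, 0.001]
contact_force: [-2.9, 0.7, 4.3]
opening: 0.0518
shift mm [ 0.9  0.1 32.3] turn [0.0016 0.0045 0.0001] pos [ 0.5987 -0.0395  0.3288] yaw 69.0 F [-2.9  0.7  4.3] op 0.0518 t 17.22
```

```bash
python3 -m crank '[[0.001,0.004,0,1.3,0.1,-1,0],[0,0,0,0,0,3,0],[0,0,0,0,0,3,0],[0,0,0,0,0,0,0]]'; python3 -c "
from h import *
to([.5981,-.0391,.2965],np.radians(69))
"
```

```text
t: 17.55
tool_pos: [0.5973, -0.0391, 0.3222]
tool_rot: [-0.573, -3.089, -0.001]
contact_force: [0.4, -0.1, 0.2]
opening: 0.0517
shift mm [-0.8  0.3 25.7] turn [ 0.0003 -0.0002 -0.0002] pos [ 0.5973 -0.0391  0.3222] yaw 68.99 F [ 0.4 -0.1  0.2] op 0.0517 t 17.55
```

```bash
python3 -m crank '[[0,0,0,0,0,8,0],[0,0,0,0,0,8,0],[0,0,0,0,0,6,0],[0,0,0,0,0,0,0]]'; python3 -c "
from h import *
to([.5975,-.0391,.2965],np.radians(69))
"
```

```text
t: 17.88
tool_pos: [0.5969, -0.0389, 0.2964]
tool_rot: [-0.572, -3.087, -0.001]
contact_force: [-1.1, -0.7, 0.7]
opening: 0.0515
shift mm [-0.7  0.1 -0.1] turn [ 0.0001 -0.0018 -0.0001] pos [ 0.5969 -0.0389  0.2964] yaw 68.99 F [-1.1 -0.7  0.7] op 0.0515 t 17.88
```

```bash
python3 -m crank '[[0,0,0,0,0,0,-0.4],[0,0,0,0,0,0,-0.8],[0,0,0,0,0,0,-1],[0,0,0,0,0,-10,-1],[0,0,0,0,0,-30,-1],[0,0,0,0,0,-38,-1],[0,0,0,0,0,-15,-1]]'; python3 -c "
from h import *
to([.4475,-.2185,.33],np.radians(69))
d=eyes.get_image('wrist');save(d,'w12')
"
```

```text
t: 18.47
tool_pos: [0.5957, -0.0388, 0.3874]
tool_rot: [-0.57, -3.074, -0.001]
contact_force: [1.1, 0.4, 1.1]
opening: 0.0853
shift mm [  73.  -220.7   59. ] turn [-0.0024 -0.0149 -0.0003] pos [ 0.5957 -0.0388  0.3874] yaw 68.99 F [1.1 0.4 1.1] op 0.0853 t 18.47
```

View pics/w12.png

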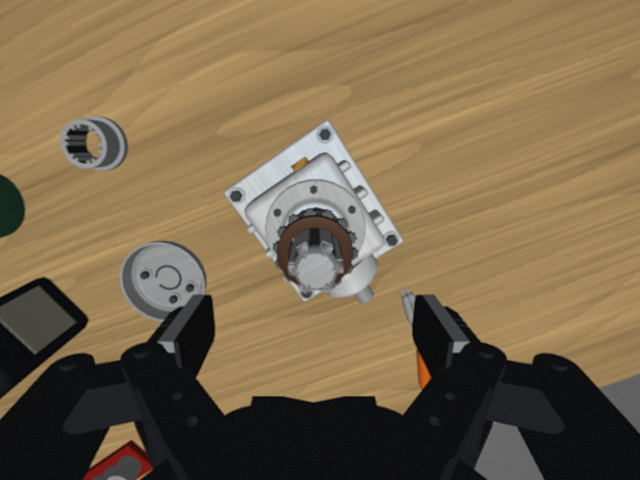

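```bash
python3 -m crank '[[-0.002,-0.014,0,5,-20,0,-1],[0,0,0,12,-36,0,-1],[0,0,0,12,-36,0,-1],[0,0,0,12,-36,0,-1],[0,0,0,12,-36,0,-1],[0,0,0,12,-36,0,-1],[0,0,0,6,-14,0,-1],[0,0,0,0,0,0,-1]]'; python3 -c "
from h import *
to([.4475,-.2185,.31],np.radians(69))
"
```

```text
t: 19.18
tool_pos: [0.4488, -0.2185, 0.3986]
tool_rot: [0.56, 3.071, -0.006]
contact_force: [1.3, -0.8, -0.6]
opening: 0.0855
shift mm [ 3.  -0.4 88.6] turn [-0.0002  0.0209  0.006 ] pos [ 0.4488 -0.2185  0.3986] yaw 69.34 F [ 1.3 -0.8 -0.6] op 0.0855 t 19.18
```

```bash
python3 -m crank '[[0,0.02,0.005,3,0,25,-1],[0,0,0,0,0,32,-1],[0,0,0,0,0,28,-1],[0,0,0,0,0,0,-1],[0,0,0,0,0,0,-1]]'; python3 -c "
from h import *
to([.4475,-.2185,.31],np.radians(69))
o=ctrl.get_obs();d=eyes.get_image('wrist');save(d,'w13'); print(o['tool_pos'],o['tool_rot'])
p=proj(d,o,[.4475,-.2185,.032])[0]; print(p); x,y=p.astype(int)
a=cv2.imread('pics/w13.png')[y-70:y+70,x-80:x+80]; cv2.imwrite('pics/w13s.png',cv2.resize(a,(800,600),interpolation=2,dst=None,fx=5,fy=5) if 0 else cv2.resize(a,(640,560),interpolation=2)); print(x-80,y-70)
"
```

```text
t: 19.6
tool_pos: [0.4479, -0.2181, 0.3168]
tool_rot: [0.574, 3.078, -0.005]
contact_force: [-0.4, 0.8, 1.0]
opening: 0.0854
shift mm [ 0.3 -0.5  6.8] turn [-0.0012  0.0113 -0.0021] pos [ 0.4479 -0.2181  0.3168] yaw 68.88 F [-0.4  0.8  1. ] op 0.0854 t 19.6
[ 0.44785467 -0.21809182  0.31683535] [ 0.57381889  3.07767539 -0.00507984]
[313.94345754 229.89920219]
233 159
```

View pics/w13s.png

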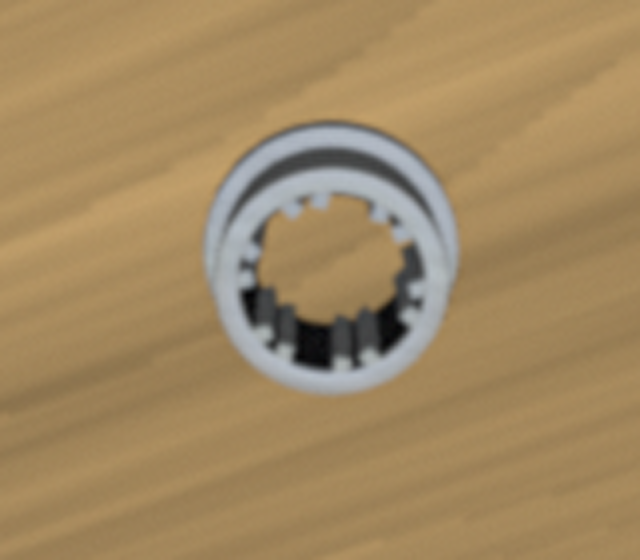

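View pics/w13.png

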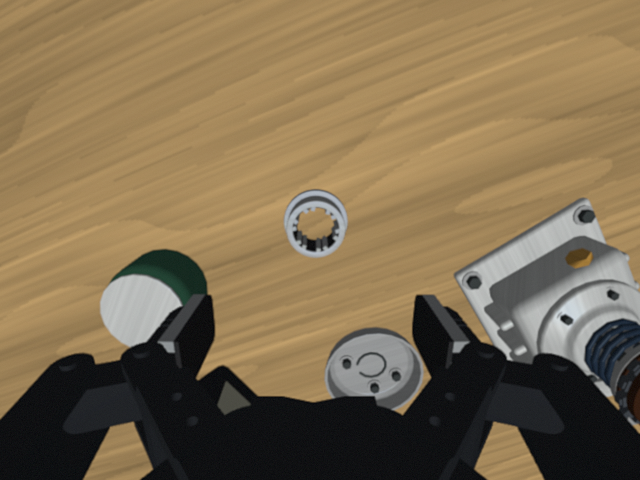

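```bash
python3 -m crank '[[0,0.01,-0.002,0.3,-0.5,20,-1],[0,0,0,0,0,28,-1],[0,0,0,0,0,22,-1],[0,0,0,0,0,0,-1],[0,0,0,0,0,0,-1]]'; python3 -c "
from h import *
to([.4475,-.2185,.25],np.radians(69))
o=ctrl.get_obs();d=eyes.get_image('wrist');save(d,'w14'); print(o['tool_pos'],o['tool_rot'])
p=proj(d,o,[.4475,-.2185,.032])[0]; print(p); x,y=p.astype(int)
a=cv2.imread('pics/w14.png')[y-60:y+60,x-60:x+60]; cv2.imwrite('pics/w14s.png', cv2.resize(a,(600,600),interpolation=2)); print(x-60,y-60)
"
```

```text
t: 20.07
tool_pos: [0.4532, -0.2195, 0.2569]
tool_rot: [0.564, 3.073, -0.013]
contact_force: [-0.5, 0.4, 0.7]
opening: 0.0854
shift mm [ 5.8 -1.   6.8] turn [-0.0047  0.0184  0.0034] pos [ 0.4532 -0.2195  0.2569] yaw 69.19 F [-0.5  0.4  0.7] op 0.0854 t 20.07
[ 0.45315509 -0.21950959  0.2569418 ] [ 0.564097    3.07295832 -0.01254469]
[314.55664121 245.90708582]
254 185
```

View pics/w14s.png

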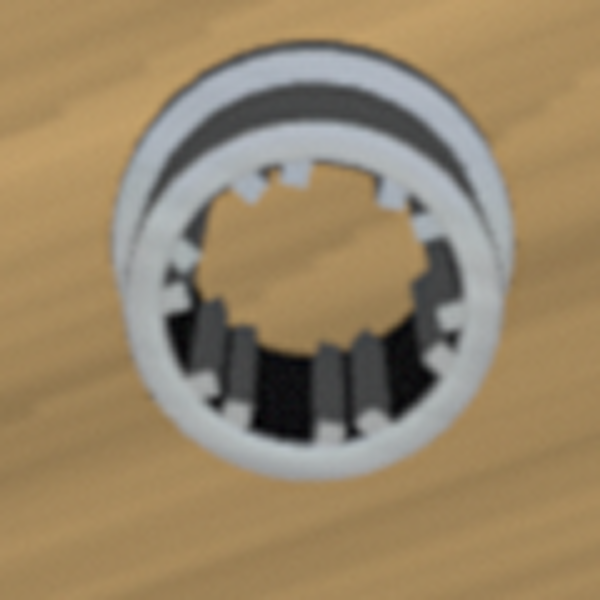

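Run:
```python
from h import *
d=eyes.get_image('wrist'); o=dict(tool_pos=np.array([0.45315509,-0.21950959,0.2569418]),tool_rot=np.array([0.564097,3.07295832,-0.01254469]))
T=np.array([(243,188),(296,172),(392,195),(427,225),(448,317),(437,360),(372,420),(331,433),(237,415),(204,385),(175,298),(187,257)])/5+[254,185]
P=onplane(d,o,T,.032); c,r=circ(P); print(c,r)
c2=onplane(d,o,np.array([[314,300]])/5+[254,185],.032); print(c2)
a=np.degrees(np.arctan2(P[:,1]-c[1],P[:,0]-c[0]))
u=np.exp(1j*np.radians(a)); m=u[0::2]+u[1::2]; print('land',np.round(np.degrees(np.angle(m))%60,1)); 
g=np.degrees(np.angle((m**6).sum()))/6; print('groove mod60',(g+30)%60)
to([c2[0,0],c2[0,1],.1825],np.radians(69))
```

```text
[ 0.44808985 -0.21744345] 0.016659980456255028
[[ 0.44743837 -0.21703568  0.032     ]]
land [57.3 55.7 54.4 56.3 56.5 56.3]
groove mod60 26.093836950313108
shift mm [ 7.7  0.8 74.8] turn [-0.0051  0.0196  0.0033] pos [ 0.4532 -0.2196  0.2574] yaw 69.19 F [-0.2 -0.4  0.3] op 0.0858 t 20.17
```

```bash
python3 -m crank '[[-0.005,0.019,0.003,7.5,0.6,20,-1],[0,0,0,0,0,26,-1],[0,0,0,0,0,8,-1],[0,0,0,0,0,0,-1]]'
python3 - <<'E'
from h import *
to([.4477,-.2172,.1825],np.radians(69))
E
```

```text
t: 20.5
tool_pos: [0.4485, -0.2177, 0.207]
tool_rot: [0.57, 3.08, -0.006]
contact_force: [-0.2, 0.1, -1.3]
opening: 0.0855
shift mm [ 1.1  0.2 24.5] turn [-0.0022  0.0099  0.0004] pos [ 0.4485 -0.2177  0.207 ] yaw 69.02 F [-0.2  0.1 -1.3] op 0.0855 t 20.5
```

```bash
python3 -m crank '[[-0.002,0.009,0,1.1,0.2,8,-1],[0,0.002,0,0,0,8,-1],[0,0,0,0,0,5,-1],[0,0,0,0,0,0,-1],[0,0,0,0,0,0,-1]]'
python3 - <<'E'
from h import *
to([.4477,-.2172,.1825],np.radians(69))
E
```

```text
t: 20.92
tool_pos: [0.4478, -0.2174, 0.1856]
tool_rot: [-0.572, -3.088, 0.0]
contact_force: [0.6, -0.2, 0.7]
opening: 0.0853
shift mm [0.2 0.2 3.1] turn [-0.0003 -0.0013  0.0001] pos [ 0.4478 -0.2174  0.1856] yaw 69.01 F [ 0.6 -0.2  0.7] op 0.0853 t 20.92
```

```bash
python3 -m crank '[[0,0,0,0,0,3.2,-0.6],[0,0,0,0,0,0,-0.3],[0,0,0,0,0,0.3,0],[0,0,0,0,0,0,0.2],[0,0,0,0,0,0,0.4],[0,0,0,0,0,0,0.4]]' 90
python3 - <<'E'
from h import *
to([.4477,-.2172,.1825],np.radians(69))
d=eyes.get_image('wrist');save(d,'w15')
E
```

```text
t: 21.42
tool_pos: [0.4486, -0.2178, 0.1835]
tool_rot: [0.572, 3.088, -0.001]
contact_force: [-0.1, -0.2, -3.6]
opening: 0.0436
shift mm [1.  0.3 1. ] turn [-0.0005  0.0009  0.0002] pos [ 0.4486 -0.2178  0.1835] yaw 69.01 F [-0.1 -0.2 -3.6] op 0.0436 t 21.42
```

View pics/w15.png

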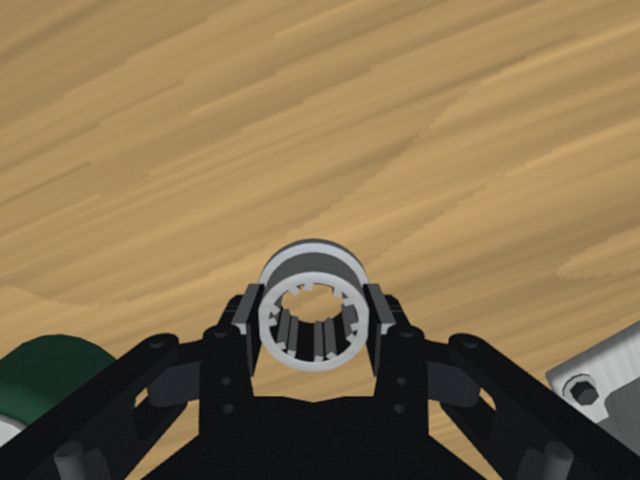

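```bash
python3 -m crank '[[0,0,0,0,0,-10,0.4],[0,0,0,0,0,-25,0.4],[0,0,0,0,0,-38,0.4],[0,0,0,0,0,-38,0.4],[0,0,0,0,0,-38,0.4],[0,0,0.06,0,0,-38,0.4],[0,0,0.08,0,0,-36,0.4],[0,0,0.08,0,0,-15,0.4]]' 90
python3 - <<'E'
from h import *
to([.5984,-.0395,.40],np.radians(55.4))
E
```

```text
t: 22.13
tool_pos: [0.4451, -0.2155, 0.4242]
tool_rot: [-0.914, -2.983, -0.01]
contact_force: [1.0, -1.1, -1.0]
opening: 0.0438
shift mm [-28.9 231.6  23.5] turn [-0.0005 -0.0224  0.0092] pos [ 0.4451 -0.2155  0.4242] yaw 55.93 F [ 1.  -1.1 -1. ] op 0.0438 t 22.13
```

```bash
python3 -c "
from h import *
to([.664,-.085,.39],np.radians(55.4))"
```

```text
shift mm [-109.   230.7   31.7] turn [-0.0005 -0.0224  0.0092] pos [ 0.4451 -0.2155  0.4242] yaw 55.93 F [ 1.  -1.1 -1. ] op 0.0438 t 22.13
```

```bash
python3 -m crank '[[0,-0.022,0.009,-10,22,2,0.4],[0,0,0,-16,34,2,0.4],[0,0,0,-16,34,2,0.4],[0,0,0,-16,34,2,0.4],[0,0,0,-16,34,2,0.4],[0,0,0,-16,34,2,0.4],[0,0,0,-16,30,2,0.4],[0,0,0,0,0,0,0.4]]'
python3 - <<'E'
from h import *
to([.664,-.085,.39],np.radians(55.4))
E
```

```text
t: 22.8
tool_pos: [0.6656, -0.0888, 0.4225]
tool_rot: [0.944, 2.98, -0.01]
contact_force: [-1.8, 0.8, -3.2]
opening: 0.0436
shift mm [ 4.   2.2 32.4] turn [-0.0013  0.0163 -0.0098] pos [ 0.6656 -0.0888  0.4225] yaw 54.84 F [-1.8  0.8 -3.2] op 0.0436 t 22.8
```

```bash
python3 -m crank '[[-0.001,0.016,-0.009,3,2,16,0.4],[0,0,0,0,0,16,0.4],[0,0,0,0,0,0,0.4],[0,0,0,0,0,0,0.4]]'
python3 - <<'E'
from h import *
to([.664,-.085,.39],np.radians(55.4))
o=ctrl.get_obs();d=eyes.get_image('wrist');save(d,'w16')
np.savez('p16.npz',p=o['tool_pos'],r=o['tool_rot'])
x,y=proj(d,o,[.5983,-.0398,.160])[0].astype(int); print(x-70,y-60)
I=cv2.imread('pics/w16.png'); a=I[y-60:y+60,x-70:x+70]; b=I[250:370,245:385]
cv2.imwrite('pics/w16s.png', np.hstack([cv2.resize(q,(700,600),interpolation=2)[:, :] for q in (a,)]))
cv2.imwrite('pics/w16h.png', cv2.resize(b,(700,600),interpolation=2))
E
```

```text
t: 23.13
tool_pos: [0.664, -0.0837, 0.386]
tool_rot: [-0.927, -2.994, -0.0]
contact_force: [0.4, -0.3, -2.6]
opening: 0.0436
shift mm [-0.7 -1.1 -4. ] turn [-0.0022 -0.0072  0.0032] pos [ 0.664  -0.0837  0.386 ] yaw 55.58 F [ 0.4 -0.3 -2.6] op 0.0436 t 23.13
244 68
```

View pics/w16s.png

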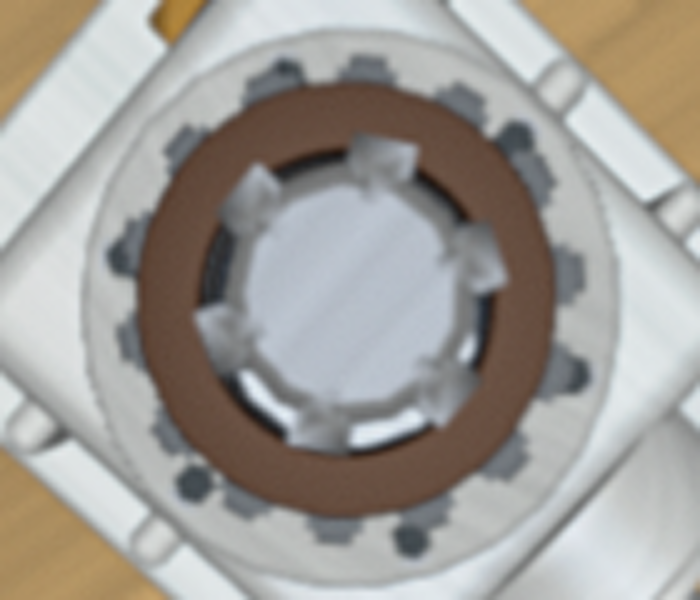

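View pics/w16h.png

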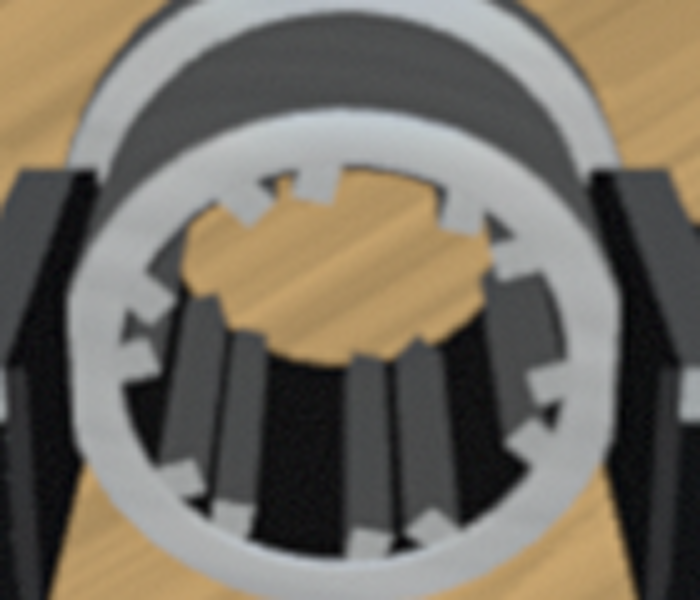

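View pics/w16.png

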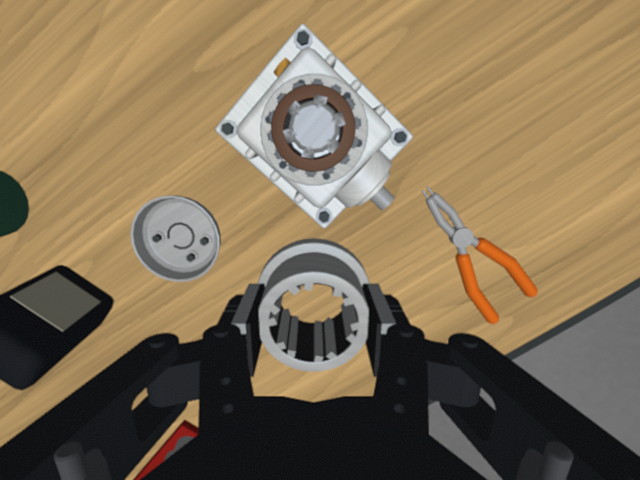

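```bash
cat > rel.py <<'E'
from h import *
d=eyes.get_image('wrist'); z=np.load('p16.npz'); o=dict(tool_pos=z['p'],tool_rot=z['r'])
T=np.array([(385,147),(497,258),(455,405),(318,440),(208,330),(240,190)])/5+[244,68]
P=onplane(d,o,T,.159); c,r=circ(P); print('shaft',c,r)
a=np.arctan2(P[:,1]-c[1],P[:,0]-c[0]); print(np.round(np.degrees(a)%60,1),'spl',np.degrees(np.angle(np.exp(6j*a).sum()))/6%60)
B=onplane(d,o,[[303,37],[400,137],[324,216],[228,129]],.012); print(B.mean(0))
for i in range(4):
    v=B[(i+1)%4]-B[i]; print(round(np.degrees(np.arctan2(v[1],v[0]))%90,2), end=' ')
H=np.array([(250,205),(318,187),(462,218),(520,258),(548,385),(525,440),(435,528),(368,543),(232,520),(183,480),(137,360),(152,297)])/5+[245,250]
zt=o['tool_pos'][2]-.1515
P=onplane(d,o,H,zt); c,r=circ(P); print('\nhub',c,r)
R=Ro.from_rotvec(o['tool_rot']).as_matrix(); print('hub in tool',R.T@(np.r_[c,zt]-o['tool_pos']))
u=np.exp(1j*np.arctan2(P[:,1]-c[1],P[:,0]-c[0])); m=u[0::2]+u[1::2]; print('land',np.round(np.degrees(np.angle(m))%60,1),'groove',(np.degrees(np.angle((m**6).sum()))/6+30)%60)
E
python3 rel.py
```

```text
shaft [ 0.59800673 -0.03936137] 0.016371977844453472
[12.7  9.9 10.2 11.8  8.2 13.2] spl 11.00065735001094
[ 0.59769162 -0.03904912  0.012     ]
12.35 12.62 12.93 13.35 
hub [ 0.66241171 -0.08394472] 0.016589129321484222
hub in tool [ 7.53007279e-05 -7.61336885e-04  1.51506577e-01]
land [42.2 41.4 41.9 42.9 42.6 42. ] groove 12.174964343496992
```

```bash
python3 -c "
from h import *
to([.5982,-.039,.372],np.radians(55.4))"
```

```text
shift mm [79.6 -0.1 14.9] turn [-0.0022 -0.0066  0.0028] pos [ 0.664  -0.0839  0.3864] yaw 55.56 F [ 0.8 -0.3 -3.3] op 0.0436 t 23.23
```

```bash
python3 -m crank '[[-0.002,-0.006,0.002,12,0,2,0.4],[0,0,0,25,0,3,0.4],[0,0,0,25,0,3,0.4],[0,0,0,17,0,3,0.4],[0,0,0,0,0,0,0.4],[0,0,0,0,0,0,0.4]]'; python3 -c "
from h import *
to([.5982,-.039,.352],np.radians(55.4))"
```

```text
t: 23.73
tool_pos: [0.5948, -0.0409, 0.3813]
tool_rot: [0.939, 2.988, 0.001]
contact_force: [0.3, 0.4, -2.0]
opening: 0.0438
shift mm [-1.5  3.4 29.4] turn [ 0.0035  0.0086 -0.0049] pos [ 0.5948 -0.0409  0.3813] yaw 55.12 F [ 0.3  0.4 -2. ] op 0.0438 t 23.73
```

```bash
python3 -m crank '[[0.003,0.008,-0.005,-1.5,3.4,8,0.4],[0,0,0,0,0,10,0.4],[0,0,0,0,0,9,0.4],[0,0,0,0,0,0,0.4],[0,0,0,0,0,0,0.4]]'; python3 -c "
from h import *
to([.5982,-.039,.352],np.radians(55.4))
o=ctrl.get_obs();d=eyes.get_image('wrist');save(d,'w17')
print(proj(d,o,[.5978,-.0396,.163]))
I=cv2.imread('pics/w17.png');b=I[250:370,245:385]
cv2.imwrite('pics/w17h.png', cv2.resize(b,(700,600),interpolation=2))
"
```

```text
t: 24.15
tool_pos: [0.6, -0.0409, 0.3542]
tool_rot: [0.935, 2.994, 0.001]
contact_force: [-0.2, -0.5, -3.5]
opening: 0.0439
shift mm [2.6 0.5 2.2] turn [ 0.0019  0.0046 -0.0017] pos [ 0.6    -0.0409  0.3542] yaw 55.3 F [-0.2 -0.5 -3.5] op 0.0439 t 24.15
[[313.87576001 277.58048347]]
```

View pics/w17h.png

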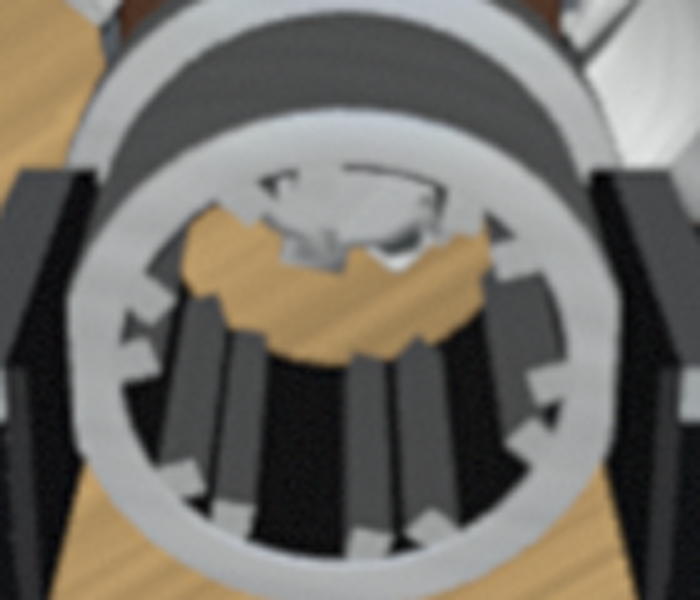

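```bash
python3 -m crank '[[0.002,0.004,-0.001,2.6,0.5,2,0.4],[0,0,0,0,0,3,0.4],[0,0,0,0,0,3,0.4],[0,0,0,0,0,0,0.4]]'; python3 -c "
from h import *
to([.5982,-.039,.30],np.radians(55.4))"
```

```text
t: 24.53
tool_pos: [0.5983, -0.0392, 0.3449]
tool_rot: [-0.936, -2.998, 0.001]
contact_force: [0.4, 0.6, -3.2]
opening: 0.0436
shift mm [ 0.2  0.1 44.9] turn [-0.0007 -0.0008 -0.0011] pos [ 0.5983 -0.0392  0.3449] yaw 55.34 F [ 0.4  0.6 -3.2] op 0.0436 t 24.53
```

```bash
python3 -m crank '[[0,0,0,0.2,0.1,2,0.4],[0,0,0,0,0,2,0.4],[0,0,0,0,0,2,0.4],[0,0,0,0,0,0,0.4]]'; python3 -c "
from h import *
to([.5982,-.039,.30],np.radians(55.4));print(ctrl.get_obs()['wrist_torque'])"
```

```text
t: 24.87
tool_pos: [0.5983, -0.0389, 0.3387]
tool_rot: [-0.936, -2.999, 0.001]
contact_force: [0.2, 0.1, -3.6]
opening: 0.0436
shift mm [-0.  -0.1 38.7] turn [-0.0004 -0.     -0.0009] pos [ 0.5983 -0.0389  0.3387] yaw 55.35 F [ 0.2  0.1 -3.6] op 0.0436 t 24.87
[0.02609983 0.04104373 0.01574268]
```

```bash
python3 -m crank '[[0,0,0,0,0,3,0.4],[0,0,0,0,0,3,0.4],[0,0,0,0,0,3,0.4],[0,0,0,0,0,0,0.4]]'; python3 -c "
from h import *
to([.5982,-.039,.3135],np.radians(55.4));print(ctrl.get_obs()['wrist_torque'])"
```

```text
t: 25.2
tool_pos: [0.5983, -0.0389, 0.329]
tool_rot: [0.935, 2.999, -0.001]
contact_force: [-0.3, 0.2, -2.9]
opening: 0.0437
shift mm [ 0.  -0.1 15.5] turn [-0.0002  0.0005 -0.0009] pos [ 0.5983 -0.0389  0.329 ] yaw 55.35 F [-0.3  0.2 -2.9] op 0.0437 t 25.2
[-0.01247984  0.04196847  0.02518251]
```

```bash
python3 -m crank '[[0,0,0,0,0,5,0.4],[0,0,0,0,0,5,0.4],[0,0,0,0,0,3,0.4],[0,0,0,0,0,0,0.4]]'; python3 -c "
from h import *
to([.5982,-.039,.3035],np.radians(55.4))"
```

```text
t: 25.53
tool_pos: [0.5982, -0.0389, 0.3144]
tool_rot: [0.936, 2.999, -0.001]
contact_force: [0.6, -0.0, -3.5]
opening: 0.0438
shift mm [-0.  -0.1 10.9] turn [-0.0003  0.0002 -0.0009] pos [ 0.5982 -0.0389  0.3144] yaw 55.35 F [ 0.6 -0.  -3.5] op 0.0438 t 25.53
```

```bash
python3 -m crank '[[0,0,0,0,0,3,0.4],[0,0,0,0,0,3,0.4],[0,0,0,0,0,2,0.4],[0,0,0,0,0,0,0.4]]'; python3 -c "
from h import *
to([.5982,-.039,.3035],np.radians(55.4))"
```

```text
t: 25.87
tool_pos: [0.5987, -0.0389, 0.3096]
tool_rot: [0.935, 2.999, -0.001]
contact_force: [-5.0, 1.4, 4.0]
opening: 0.0438
shift mm [ 0.4 -0.3  6.1] turn [-0.0006  0.0004 -0.0007] pos [ 0.5987 -0.0389  0.3096] yaw 55.36 F [-5.   1.4  4. ] op 0.0438 t 25.87
```

```bash
python3 -m crank '[[0,0,0,0.5,-0.2,3,0.4],[0,0,0,0,0,3,0.4],[0,0,0,0,0,3,0.4]]'; python3 -c "
from h import *
to([.5982,-.039,.3035],np.radians(55.4))"
```

```text
t: 26.12
tool_pos: [0.5987, -0.0389, 0.3055]
tool_rot: [0.934, 2.998, -0.002]
contact_force: [-7.3, 0.3, 9.5]
opening: 0.0441
shift mm [ 0.3 -0.4  2. ] turn [-0.0004  0.0019 -0.0005] pos [ 0.5987 -0.0389  0.3055] yaw 55.37 F [-7.3  0.3  9.5] op 0.0441 t 26.12
```

```bash
python3 -m crank '[[0,0.001,0,0.8,-0.3,2.5,0.4],[0,0,0,0.6,-0.2,2.5,0.4],[0,0,0,0.3,0,2.5,0.4]]'; python3 -c "
from h import *
to([.5982,-.039,.3035],np.radians(55.4))"
```

```text
t: 26.37
tool_pos: [0.5981, -0.0386, 0.3045]
tool_rot: [0.933, 2.994, -0.002]
contact_force: [-7.7, 0.6, 9.8]
opening: 0.0436
shift mm [-0.3 -0.3  1. ] turn [ 0.0003  0.0055 -0.0003] pos [ 0.5981 -0.0386  0.3045] yaw 55.39 F [-7.7  0.6  9.8] op 0.0436 t 26.37
```

```bash
python3 -m crank '[[0,0.006,0,0.5,-0.2,3,0.4],[0,0.002,0,0.3,0,3,0.4],[0,0,0,0,0,4,0.4],[0,0,0,0,0,4,0.4]]'; python3 -c "
from h import *
to([.5982,-.039,.3035],np.radians(55.4))"
```

```text
t: 26.7
tool_pos: [0.5989, -0.0389, 0.3034]
tool_rot: [0.934, 2.998, -0.002]
contact_force: [-14.1, 2.1, 19.4]
opening: 0.0438
shift mm [ 0.5 -0.5 -0.1] turn [-0.0005  0.0018  0.0002] pos [ 0.5989 -0.0389  0.3034] yaw 55.41 F [-14.1   2.1  19.4] op 0.0438 t 26.7
```

```bash
python3 -m crank '[[0,0,0,1,-0.4,2.5,0.4],[0,0,0,0.8,-0.3,2.5,0.4],[0,0,0,0.5,-0.2,3,0.4]]'; python3 -c "
from h import *
to([.5982,-.039,.3035],np.radians(55.4))
for n in ('wrist','side','scene'):
  d=eyes.get_image(n);save(d,n[0]+'18')
  r=spotter.mark_of('plate_face',d);print(n,[(np.round(x['centre'],4),x['confidence']) for x in r[:1]])
b=cv2.imread('pics/w18.png')[230:380,225:400]; s=cv2.imread('pics/s18.png')[180:300,250:390]; 
cv2.imwrite('pics/w18h.png', cv2.resize(b,(700,600),interpolation=2)); cv2.imwrite('pics/s18h.png', cv2.resize(s,(700,600),interpolation=2))
to([.5982,-.039,.3035],np.radians(55.4))
"
```

```text
t: 26.95
tool_pos: [0.5978, -0.0385, 0.3044]
tool_rot: [0.932, 2.993, -0.002]
contact_force: [-6.3, 0.6, 10.4]
opening: 0.0435
shift mm [-0.6 -0.2  0.9] turn [0.0008 0.0072 0.0003] pos [ 0.5978 -0.0385  0.3044] yaw 55.42 F [-6.3  0.6 10.4] op 0.0435 t 26.95
wrist []
side [(array([ 0.5994, -0.0372,  0.1008]), 0.45)]
scene [(array([ 0.5985, -0.0415,  0.1054]), 0.41)]
shift mm [-0.6 -0.1  0.6] turn [0.0008 0.007  0.0002] pos [ 0.5978 -0.0386  0.3041] yaw 55.41 F [-6.4  1.4  9.2] op 0.0439 t 27.25
```

View pics/w18h.png

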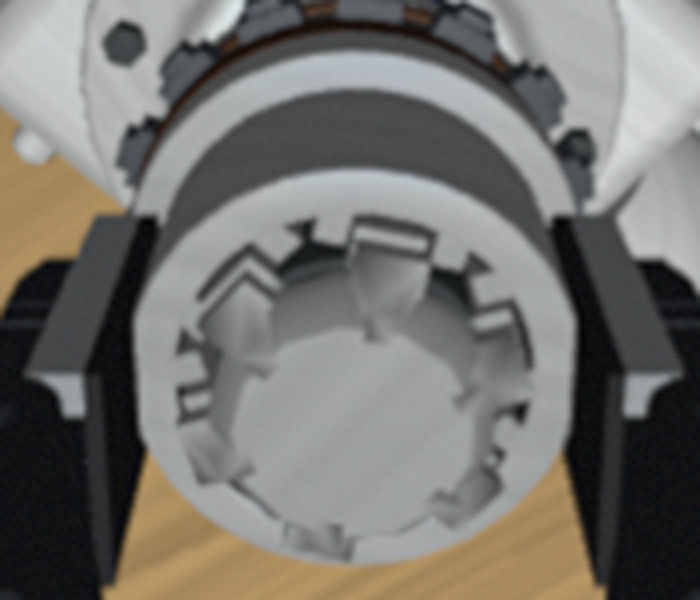

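View pics/s18h.png

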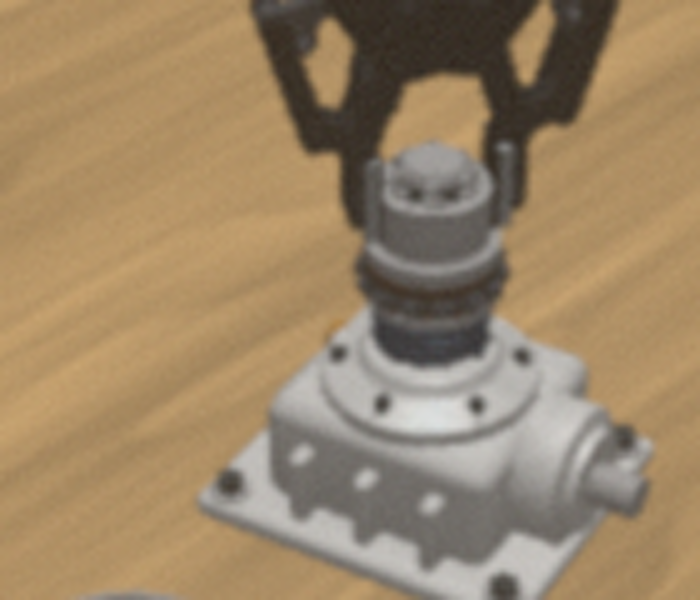

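```bash
python3 -m crank '[[0.001,0.007,0,0.6,-0.2,4,0.4],[0,0.004,0,0.8,-0.2,5,0.4],[0,0.003,0,0.8,-0.2,6,0.4]]' 110; python3 -c "
from h import *
to([.5982,-.039,.3035],np.radians(55.4))"
```

```text
t: 27.5
tool_pos: [0.5986, -0.0389, 0.3034]
tool_rot: [0.932, 2.996, -0.001]
contact_force: [-15.4, 2.5, 28.0]
opening: 0.0435
shift mm [ 0.2 -0.3 -0.1] turn [0.0008 0.0037 0.0006] pos [ 0.5986 -0.0389  0.3034] yaw 55.44 F [-15.4   2.5  28. ] op 0.0435 t 27.5
```

```bash
python3 -c "
from h import *
for n in ('wrist','side','scene'):
  d=eyes.get_image(n);save(d,n[:2]+'19')
  r=spotter.mark_of('plate_face',d);print(n,[(np.round(x['centre'],4),x['confidence']) for x in r[:1]])
b=cv2.imread('pics/wr19.png')[230:380,225:400]; s=cv2.imread('pics/si19.png')[180:320,250:390];c=cv2.imread('pics/sc19.png')[180:320,260:400] 
cv2.imwrite('pics/w19h.png', cv2.resize(b,(700,600),interpolation=2)); cv2.imwrite('pics/s19h.png', np.hstack([cv2.resize(q,(400,400),interpolation=2) for q in (s,c)]))
to([.5982,-.039,.3035],np.radians(55.4))
"
```

```text
wrist []
side [(array([ 0.5968, -0.0376,  0.105 ]), 0.38)]
scene [(array([ 0.5978, -0.0401,  0.106 ]), 0.5)]
shift mm [ 0.1 -0.2 -0. ] turn [0.0008 0.0039 0.0006] pos [ 0.5984 -0.0389  0.3035] yaw 55.44 F [-12.3   0.8  23. ] op 0.0434 t 27.8
```

View pics/w19h.png

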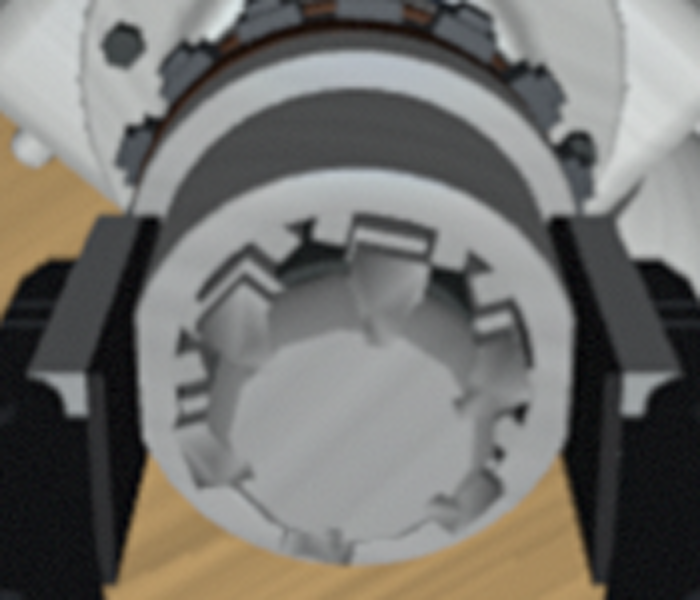

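View pics/s19h.png

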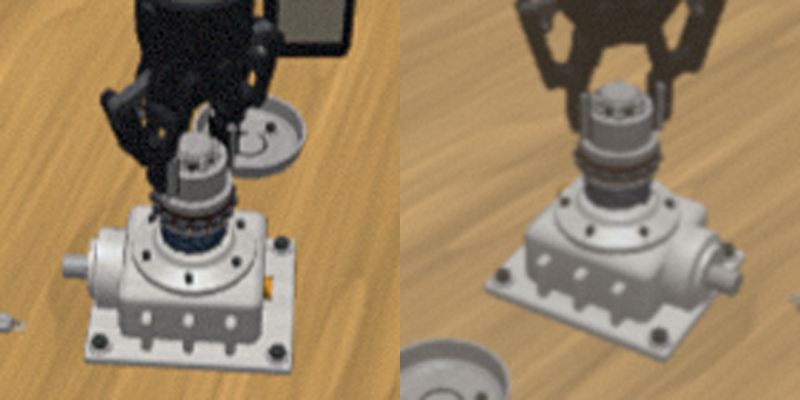

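Run:
```python
import cv2,numpy as np
g=lambda n:cv2.imread(f'pics/{n}.png',0).astype(np.float32)
A=g('w16')
for n in ('w15','w17','w18','wr19'):
    B=g(n)
    for nm,(y0,y1,x0,x1) in {'boss_edge':(262,290,290,340),'padL':(280,340,232,256)}.items():
        t=cv2.resize(A[y0:y1,x0:x1],None,fx=8,fy=8,interpolation=2); s=cv2.resize(B[y0-6:y1+6,x0-6:x1+6],None,fx=8,fy=8,interpolation=2)
        r=cv2.matchTemplate(s,t,cv2.TM_CCOEFF_NORMED); _,v,_,l=cv2.minMaxLoc(r); print(n,nm,round(v,3),(np.array(l)/8-6))
```

```text
w15 boss_edge 0.999 [0. 0.]
w15 padL 0.997 [0. 0.]
w17 boss_edge 0.991 [0. 0.]
w17 padL 0.998 [0. 0.]
w18 boss_edge 0.951 [-0.125  0.375]
w18 padL 0.998 [0. 0.]
wr19 boss_edge 0.945 [-0.125  0.25 ]
wr19 padL 0.997 [ 0.625 -0.25 ]
```

```bash
python3 -c "
from h import *
for i in range(12):
  d=eyes.get_image('wrist')
  if i%3==2: to([.5982,-.039,.3035],np.radians(55.4))
"
```

```text
shift mm [ 0.1 -0.2 -0. ] turn [0.0009 0.004  0.0006] pos [ 0.5984 -0.0389  0.3035] yaw 55.44 F [-13.3   0.7  22.4] op 0.0435 t 27.95
shift mm [ 0.1 -0.2 -0. ] turn [0.0008 0.004  0.0006] pos [ 0.5984 -0.0389  0.3035] yaw 55.43 F [-13.    0.9  22.9] op 0.0433 t 28.1
shift mm [ 0.1 -0.2 -0. ] turn [0.0008 0.004  0.0006] pos [ 0.5984 -0.0389  0.3035] yaw 55.43 F [-12.5   1.2  22.7] op 0.0432 t 28.25
shift mm [ 0.1 -0.2 -0. ] turn [0.0009 0.004  0.0006] pos [ 0.5984 -0.0389  0.3035] yaw 55.43 F [-13.    1.4  22.9] op 0.0434 t 28.4
```

```bash
python3 -c "
from station import ctrl
print(ctrl.finish_job())"
```

```text
the job is handed in; nothing more can be done
None
```

I built up the clutch in the order asked and handed it in at 28.4 s. The hub was still gripped (commanded at 110 N) and held down at the stop.

**What I did**
- **Discs:** I laid the sprocket on the plate and the friction disc on the sprocket. The wrist picture taken before the hub went on shows both flat and centred on the shaft.
- **Hub:** I turned it about 13.6° before lowering it. The splines meshed with no measurable contact force, and I pressed it down against the spring.

**Last checks**
- **Travel:** the tool went down about 10 mm from first contact with the disc. It stayed at the same height when I pushed harder (19 N, then 28 N), so I take it to be at the stop.
- **Hold:** over the last 0.6 s the pose stayed the same, with a steady reading of about 23 N upward, or roughly 26 N of push with the hub's weight added.
- **Slip:** the hub had slipped about 0.3 mm at most in the pads.
- **Groove:** I worked out from the heights that it is clear of the hub. The last wrist picture appears to show it, but not sharply.

**Disagreements and leftovers**
- **Plate height:** the networks put the plate face at 105–106 mm, where 108 mm is expected at full travel. Their confidence was low (0.4–0.5), and the gap is within their error.
- **Spline angle:** the spline tips gave 11.0° and the foot bolts 12.8°. I set the hub in between, inside the 3° tolerance.
- **Sideways force:** about 13 N remained on the hub from slight tool tilt and off-centring.
- **Oil bottle, grease tin, parts dish and pliers:** the arm did not work near them, and they look undisturbed in the later pictures. I did not re-measure their positions.

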